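# Squeeze a re-faced sanding block in the inclined lever press

## Task

The sanding block lying on the chute of the bench press has just had new abrasive glued on. Push it down the chute until it rests against the end stop under the platen, pull the sprung lever down through its whole stroke, hold the squeeze there for a full second, and ease the lever slowly all the way back up, never letting it fly. Then draw the block back out of the press and set it down gently, flat and the same way up, in the free part of the wooden tray, and leave everything else on the bench where it is.

Things in the scene. Friction and masses are not known exactly. Their poses are not given: they have to be found in the camera images.
- sanding_block: Brown cork sanding block wrapped in abrasive, a box 60 wide, 116 long and 34 high (mm), 70 to 140 g, lying loose on the upper part of the press's chute, its length along the chute. It does not slide by itself; held by one end only it swings down when lifted. Origin: centre of its underside. Its y axis runs along its length, z out of its top.
- press: Grey lever press fixed on the table, base 245 x 150 mm, 215 mm high (rod 250), its chute sloping 12 degrees down, away from the robot, in under the head. Origin: the seat, the point of the chute's deck under the middle of the block when it rests against the end stop. Axes: x down the slope, away from the robot, y left, z square to the deck. Offsets below are in this frame, in mm.
- end_stop (a point): Middle of the end stop's face at the chute's lower end, at x 58, z 13; the stop is 26 high. The deck is z = 0 from x -180 to 75; side lips 8 high stand at y +-33 to +-36, flared at the upper end (x -155 to -180). Beside the lips only the head's columns stand up (x -18 to 26, y +-55 to +-73).
- head_front (a point): Middle of the lower front edge of the grey head, at x -50, z 88. The head spans x -50 to 58, y +-75, z 88 to 148. A block at the stop sticks out only 8 mm in front of it, so the tool has to lean (fingers pointing away from the robot, 25 to 35 degrees from vertical) to reach that end of the block. The block is clear of the head once its centre is above x -110.
- platen: Rubber-faced pressing plate under the head, x -46 to 54, y +-28, 11 thick, moved by the lever. Origin: centre of its underside, 46 above the deck when up (12 above the block).
- lever_shaft (a point): Point on the lever's turning axis, which runs along the press's y axis through x 4, z 118; this point is straight across from the middle of the grip, at y -163.
- lever_grip (a point): Middle of the round black revolving grip at the lever's end: 27 mm thick, 88 mm long, lying level along the press's y axis, to the right of the lever rod (a 15 mm rod, 58 mm to the left of this point). It moves on a circle of radius 175 mm about the lever's shaft, at y -163.
- press_lever (a joint): Lever angle: 0 at rest, the rod pointing back to the robot, 50 degrees above level; grows as the grip is pulled towards the robot and down, to 1.12 rad (14 degrees below level). If let go, a spring throws it up at 5 rad/s and more; ease it at under 1. The platen moves 20 mm per rad, meets the block at 0.6 rad and squeezes it with 40 N at full stroke (12 N at the grip).
- tray: Shallow plywood tray fixed on the table left of the press, 210 x 260 mm outside, walls 6 mm thick, rim 46 mm above the table. Origin: on the table under its centre; x across its 210 mm side, y along its 260 mm side, z up. Its floor is 26 mm above the table. The free part is the half on its -y side.
- finished_block: A second sanding block, the same as the first, already finished; it lies in the tray, in the half on the tray's +y side, its length along the tray's x axis. Origin: centre of its underside. It stays there.
- glue_tin: Open tin of contact glue, 76 mm across and 90 mm high, standing to the right of the press. Origin: centre of its underside. A bystander.
- seam_roller: Seam roller with a turned wooden handle, 187 mm long, 32 mm high, lying to the right of the press. Origin: centre of its underside. A bystander.

How it is judged (in metres and radians):
On the way, in this order (a step that is already met when the one before it is completed fails the run):
1. the block rests on the chute against the end stop, the lever still up (x of sanding_block in the frame of press between -0.003 and 0.004 m and z of sanding_block in the frame of press between -0.004 and 0.004 m and angle between the z axis of sanding_block and the z axis of press, either way round below 0.06 rad and value of joint press_lever below 0.15 rad), for 0.2 s.
2. the lever is at the end of its stroke and the platen squeezes the block at the stop, held for 0.8 s (x of sanding_block in the frame of press between -0.003 and 0.004 m and z of sanding_block in the frame of press between -0.004 and 0.004 m and angle between the z axis of sanding_block and the z axis of press, either way round below 0.06 rad and value of joint press_lever above 1.04 rad and contact force between platen and sanding_block above 25 N), for 0.8 s.
3. the lever is back up at rest, the block still in the press (value of joint press_lever below 0.06 rad and x of sanding_block in the frame of press above -0.02 m and z of sanding_block in the frame of press below 0.01 m), for 0.2 s.
At the end, for the whole second after the job is handed in: the lever is up at rest (within 0.06 rad); the block lies at rest, same way up and flat (within 0.06 rad) on the floor of the tray (within 4 mm), its centre in the free part (within 85 mm of the tray's middle across and between 100 mm to the -y side and 30 mm to the +y side along) (value of joint press_lever below 0.06 rad and x of sanding_block in the frame of tray between -0.085 and 0.085 m and y of sanding_block in the frame of tray between -0.1 and 0.03 m and z of sanding_block in the frame of tray between 0.022 and 0.03 m and angle between sanding_block's own z axis and vertical below 0.06 rad and linear speed of sanding_block below 0.02 m/s); the robot touches nothing.
It fails at once if the lever flies back (faster than 1.5 rad/s) (velocity of joint press_lever below -1.5 rad/s).
It fails at once if the block is dropped or thrown (moves over 0.5 m/s with no finger on it) (linear speed of sanding_block above 0.5 m/s and contact force between the fingers and sanding_block below 0.1 N).
It fails at once if the finished block is shifted by over 20 mm (distance of finished_block from where it was at the start of the episode above 0.02 m).
It fails at once if the glue tin or the seam roller is shifted by over 20 mm (distance of any of glue_tin, seam_roller from where it was at the start of the episode above 0.02 m).
It also fails if it takes over 72 s, if anything falls off the work surface, if the arm or the gripper's body presses on something with over 40 N, if the wrist force passes 120 N, or if a joint passes its speed limit or range.

## Robot

A 6-joint arm with a two-finger parallel gripper is mounted at the origin on the work surface; the furniture and walls round the work are solid. World frame = base frame: x ahead of the robot, y to its left, z up, the work surface at z = 0. Lengths are in mm, angles in degrees, forces in N, time in s.
With the tool pointing down it reaches from about 275 to 825 mm from the base axis. Payload 4.9 kg.
Tool frame: the origin (TCP) lies at the very end of the fingers, on their centre line; the grasp point (between the pads) lies 19 mm behind it (pinch_z is the distance from the TCP to the grasp point, in mm); z points along the fingers, y is the line along which they close (so a half turn about z gives the same grasp; the last joint's range is limited). The gripper opens to 85 mm and grips with 20 to 120 N. Pads are 22 mm wide; open, the fingers measure 114 mm over their backs; the gripper's body (76 mm by 85 mm) begins 54 mm behind the grasp point. The pads swing forward as they close: fully open they stand 13 mm farther back than shut.
Start: joints at [-75.756, 18.69, -11.035, 60.275, 0, 82.311], TCP at [205.449, -510.205, 231.281] pointing down, gripper open.
Joint ranges: [-152.03, 152.03], [-55.5, 102.48], [-74.3, 77.21], [-110.64, 120.58], [-84.22, 78.4], [-180, 180]. Speed limits (degrees/s): [147.25, 147.25, 180, 180, 180, 180].

## Interface

Orientations are given as a 3x3 rotation matrix whose columns are the frame's x, y, z axes.
In Python, from workcell import * gives the robot as it stands. The module is installed in compiled form; this text tells all that it offers.
- The arm moves only by the tool drive_tool, never from a script. Its argument "targets" is a list of rows, each an object of numbers: "rx", "ry", "rz": the turn, a rotation vector about the tool's x, y, z in degrees; "tx", "ty", "tz": the shift along the tool's x, y, z in mm; "claw": the opening, from 0 (shut) to 1 (fully open). A call has 1 to 20 rows; each row shifts and turns the commanded pose from where the row before left it, along the tool's axes as they then stand; what a row does not reach is not made up. A row lasts 1/8 s, in which the tool goes at most 62.5 mm and 10.7 degrees, less where a joint would pass 70% of its speed; a pose out of reach is approached as far as the arm can. A call with a gripper value outside its range is refused whole. The fingers move at their own pace and stop on an object; "squeeze" is the grip in N (left out, the last holds). Time passes only in rows, so rows that do not move let the fingers close. It gives the time, the measured TCP pose, the force, the opening and the grip force at its end, in the units of the state.
- get_state(): the state, without advancing time (a new reading comes with each control period).
- snapshot(name): name is "scene" or "top" or "wrist"; returns a dict with "image" (420x560x3 uint8, blue, green, red), "fx", "fy", "cx", "cy" (pixels), "pose" (4x4, takes a point from camera to world coordinates). Camera axes: x right, y down, z forward; pixel columns grow to the right and rows downward; lengths in mm; the calibration is good to about 2 mm. A picture is of the moment at which its call begins. There is no depth.
- sign_off(): hands the job in; it is judged then, once.
The state is a dict: "clock": time; "joint_pos": joint angles; "qd": joint speeds; "tau": joint torques, N m; "tcp_pos": TCP position; "ee_rot": TCP orientation; "force": force on the tool from outside, world axes, zero at the start; "ft_torque": the same for the moment, N m; "finger_gap": finger opening in mm; "finger_force": force on a finger pad.
Only numpy, scipy, OpenCV 4.12 (cv2) and the standard library are available. Lean on these libraries where they do the work, as an engineer would, in place of code of your own. Each camera call takes 0.05 s, during which the arm holds its last target. There are 200 camera calls.

## Working session

There is one attempt and no reset: what is moved stays moved. The work goes in short steps, Python scripts to look and compute and a tool call to move; the robot and the scene stay as the last step left them, time stands still between calls to the robot, and variables do not carry over. Pictures are saved under pics/ and viewed, at most 10 in all, crops included, and the job is handed in when it is done.

Besides the shell and the picture viewer there is one more tool, called after "Emit:" by a JSON object that holds its "fn" and its "kwargs", one argument or row to a line. drive_tool: Moves the arm, as the interface text tells. Its arguments: {"type":"object","properties":{"targets":{"type":"array"},"squeeze":{"type":"number"}},"required":["targets"]}

```bash
mkdir -p pics
python3 - <<'E'
from workcell import *
import cv2,numpy as np
for n in("scene","top"):
    s=snapshot(n);cv2.imwrite(f"pics/{n}0.png",s["image"]);print(n,s["fx"],s["fy"],s["cx"],s["cy"],np.round(s["pose"],3).tolist())
    np.savez(f"{n}0.npz",**s)
st=get_state();print({k:np.round(v,2).tolist() for k,v in st.items()})
E
```

```text
scene 450.7862799824581 450.7862799824581 280.9317466045073 212.3717854231931 [[-0.431, -0.613, 0.662, -340.39], [-0.902, 0.288, -0.321, 437.726], [0.006, -0.736, -0.677, 1095.232], [0.0, 0.0, 0.0, 1.0]]
top 383.57362685415455 383.57362685415455 276.10487773154256 207.9687495238875 [[-0.005, -0.997, 0.078, 452.125], [-1.0, 0.005, -0.002, -8.582], [0.002, -0.078, -0.997, 1346.253], [0.0, 0.0, 0.0, 1.0]]
{'clock': 0.1, 'joint_pos': [-75.76, 18.73, -11.08, 60.28, 0.0, 82.31], 'qd': [0.09, -0.08, 0.19, -0.09, -0.09, 0.03], 'tau': [-0.0, -44.42, 26.3, 0.01, -0.0, -0.0], 'tcp_pos': [205.32, -509.69, 230.58], 'ee_rot': [[0.93, 0.37, -0.0], [0.37, -0.93, 0.0], [0.0, -0.0, -1.0]], 'force': [-0.04, 0.16, -1.13], 'ft_torque': [0.02, -0.05, 0.03], 'finger_force': 0.0, 'finger_gap': 85.15}
```

View pics/scene0.png

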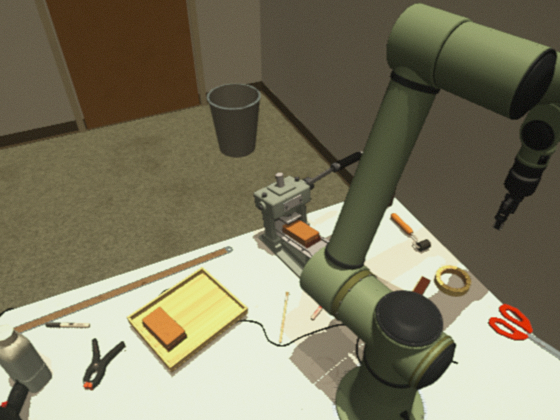

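View pics/top0.png

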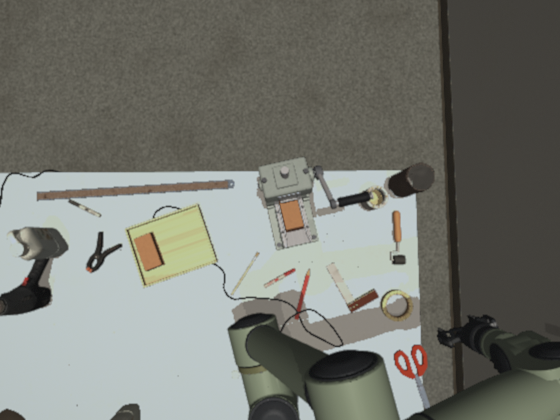

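The top view shows the press at about (290,205), the block at (291,215) and the grip at (352,199). The tray is at (172,245) with the finished block at (148,251), and the roller is at (397,235). I'll zoom in on the press area.

Run:
```python
import cv2,numpy as np
a=cv2.imread("pics/top0.png")[150:270,245:435];a=cv2.resize(a,None,fx=4.2,fy=4.2,interpolation=cv2.INTER_CUBIC)
cv2.imwrite("pics/topc.png",a)
for n in("top","scene"):
    im=cv2.imread(f"pics/{n}0.png");h=cv2.cvtColor(im,cv2.COLOR_BGR2HSV)
    for nm,lo,hi in(("orange",(3,110,60),(16,255,255)),("yellow",(18,60,120),(35,255,255))):
        m=cv2.morphologyEx(cv2.inRange(h,lo,hi),cv2.MORPH_OPEN,np.ones((3,3)))
        for c in cv2.findContours(m,0,1)[0]:
            if cv2.contourArea(c)>150:print(n,nm,cv2.contourArea(c),np.round(cv2.boxPoints(cv2.minAreaRect(c)),1).tolist())
```

```text
top orange 310.0 [[408.70001220703125, 347.5], [422.3999938964844, 342.70001220703125], [432.3999938964844, 371.0], [418.6000061035156, 375.79998779296875]]
top orange 562.0 [[133.39999389648438, 238.6999969482422], [150.39999389648438, 232.39999389648438], [162.3000030517578, 264.1000061035156], [145.3000030517578, 270.5]]
top orange 451.0 [[279.29998779296875, 203.1999969482422], [296.5, 198.89999389648438], [303.3999938964844, 226.60000610351562], [286.20001220703125, 230.89999389648438]]
top yellow 173.0 [[143.3000030517578, 276.1000061035156], [176.60000610351562, 269.8999938964844], [178.3000030517578, 278.70001220703125], [144.89999389648438, 285.0]]
top yellow 738.5 [[155.5, 238.6999969482422], [204.89999389648438, 224.39999389648438], [210.8000030517578, 244.8000030517578], [161.3000030517578, 259.1000061035156]]
top yellow 272.5 [[128.5, 233.10000610351562], [196.89999389648438, 203.60000610351562], [200.0, 210.6999969482422], [131.5, 240.3000030517578]]
scene orange 418.5 [[485.3999938964844, 324.70001220703125], [492.8999938964844, 312.8999938964844], [528.0999755859375, 
[... 157 characters left out ...]
 438.0 [[496.0, 311.70001220703125], [503.8999938964844, 299.29998779296875], [538.2999877929688, 321.20001220703125], [530.4000244140625, 333.5]]
scene orange 564.5 [[280.1000061035156, 229.39999389648438], [290.79998779296875, 213.1999969482422], [322.70001220703125, 234.5], [311.8999938964844, 250.60000610351562]]
scene orange 13832.0 [[45.900001525878906, 0.0], [182.39999389648438, -18.799999237060547], [200.5, 112.19999694824219], [63.900001525878906, 131.0]]
scene yellow 5487.5 [[124.5999984741211, 317.8999938964844], [206.60000610351562, 254.60000610351562], [248.0, 308.29998779296875], [166.0, 371.5]]
scene yellow 313.0 [[436.0, 265.0], [472.0, 265.0], [472.0, 291.0], [436.0, 291.0]]
```

View pics/topc.png

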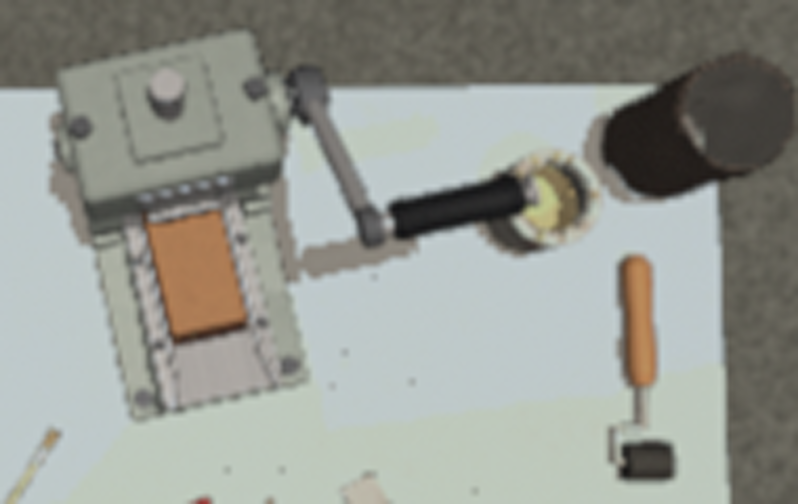

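The crop shows the press yawed about 14°, with the block on the upper chute. The grip runs from crop (390,218) to (525,195), with the tin just past its right end at (540,200). The roller is at (640,360). Next I'll set up helpers and get a rough localisation.

```bash
cat > h.py <<'E'
import numpy as np, cv2
def ray(s,p):
    d=np.array([(p[0]-s["cx"])/s["fx"],(p[1]-s["cy"])/s["fy"],1.]);P=s["pose"]
    return P[:3,3],P[:3,:3]@d
def onz(s,p,z):
    o,d=ray(s,p);return o+d*(z-o[2])/d[2]
def tri(*obs):
    A=np.zeros((3,3));b=np.zeros(3)
    for s,p in obs:
        o,d=ray(s,p);d=d/np.linalg.norm(d);M=np.eye(3)-np.outer(d,d);A+=M;b+=M@o
    x=np.linalg.solve(A,b);r=max(np.linalg.norm((np.eye(3)-np.outer(d,d)/(d@d))@(x-o)) for o,d in (ray(s,p) for s,p in obs))
    return x,r
def proj(s,X):
    P=s["pose"];c=P[:3,:3].T@(np.asarray(X,float)-P[:3,3]);return np.array([s["fx"]*c[0]/c[2]+s["cx"],s["fy"]*c[1]/c[2]+s["cy"]])
def Rx(v): return cv2.Rodrigues(np.radians(np.array(v,float)))[0]
def press(X,Y,Z,yaw):
    c,s=np.cos(np.radians(yaw)),np.sin(np.radians(yaw));t=np.radians(12)
    R=np.array([[c,-s,0],[s,c,0],[0,0,1]])@np.array([[np.cos(t),0,np.sin(t)],[0,1,0],[-np.sin(t),0,np.cos(t)]])
    return R,np.array([X,Y,Z],float)
def rv(R0,R1): return np.degrees(cv2.Rodrigues(R0.T@R1)[0].ravel())
E
python3 - <<'E'
import numpy as np
from h import *
t=dict(np.load("top0.npz"));sc=dict(np.load("scene0.npz"))
c=lambda x,y:(x/4.2+245-.4,y/4.2+150-.4)
r=np.round
print("base near corners",r(onz(t,c(138,418),10)),r(onz(t,c(308,378),10)))
for p in((175,337),(245,322)):print("blk",r(onz(t,c(*p),115)))
print("rod",r(tri((t,c(165,75)),(sc,(280,175)))))
print("grip R end",r(tri((t,c(520,195)),(sc,(360,154)))),"L end",r(tri((t,c(395,218)),(sc,(335,167)))))
print("tin top",r(onz(t,c(543,197),90)),"roller",r(onz(t,c(637,260),15)),r(onz(t,c(640,460),15)))
for p in((128.5,233.1),(198.5,204),(215,262),(145,286)):print("tray",r(onz(t,p,46)))
for p in[[133.4,238.7],[150.4,232.4],[162.3,264.1],[145.3,270.5]]:print("fin",r(onz(t,p,60)))
E
```

```text
base near corners [413. -16.  10.] [ 445. -156.   10.]
blk [477. -44. 115.]
blk [489. -97. 115.]Traceback (most recent call last):
  File "<stdin>", line 8, in <module>
    return _wrapfunc(a, 'round', decimals=decimals, out=out)
    return _wrapit(obj, method, *args, **kwds)
    conv = _array_converter(obj)
ValueError: setting an array element with a sequence. The requested array has an inhomogeneous shape after 1 dimensions. The detected shape was (2,) + inhomogeneous part.
```

Emit:
{"fn": "drive_tool", "kwargs": {
  "targets": [
    {"tx": 42,"ty": -40,"tz": -21},
    {"tx": 42,"ty": -40,"tz": -21},
    {"tx": 42,"ty": -40,"tz": -21},
    {"tx": 42,"ty": -40,"tz": -21},
    {"tx": 42,"ty": -40,"tz": -21},
    {"tx": 42,"ty": -40,"tz": -21},
    {"tx": 42,"ty": -40,"tz": -21},
    {"tx": 42,"ty": -40,"tz": -21},
    {"rz": 8.8},
    {"tx": 0}
  ]
}}

```text
invalid input
```

Run:
```python
from workcell import *
from h import *
s=snapshot("wrist");np.savez("w1.npz",**s);cv2.imwrite("pics/w1.png",cv2.resize(s["image"],(800,600),interpolation=cv2.INTER_CUBIC))
st=get_state();print(st["clock"],np.round(st["tcp_pos"]),np.round(st["ee_rot"],3).tolist(),np.round(s["pose"],2).tolist(),s["fx"])
```

```text
0.15 [ 205. -510.  231.] [[0.928, 0.374, -0.0], [0.374, -0.928, 0.001], [0.0, -0.001, -1.0]] [[0.37, -0.89, -0.26, 271.94], [-0.93, -0.36, -0.1, -481.73], [-0.0, 0.28, -0.96, 374.0], [0.0, 0.0, 0.0, 1.0]] 341.30838237811287
```

View pics/w1.png

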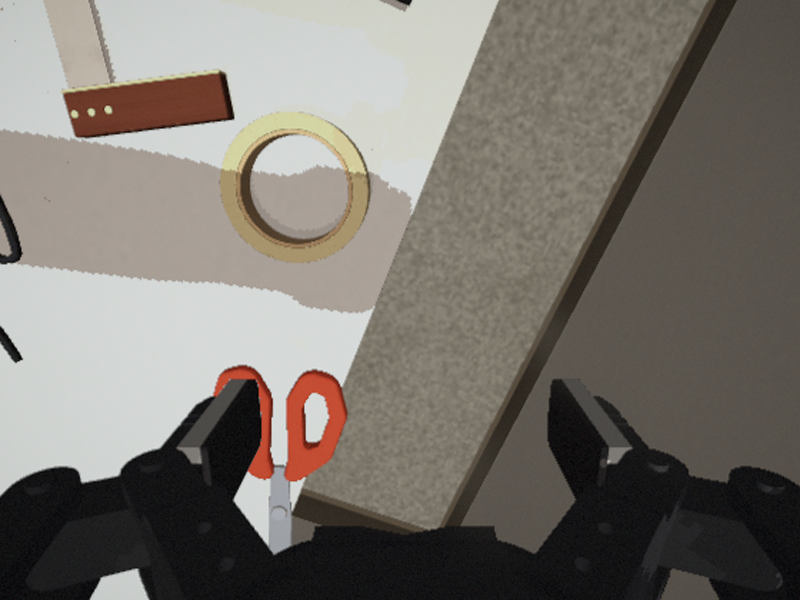

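The call was refused and the arm hasn't moved. This wrist view is only of the starting spot: tape, scissors and the side shelf. I'll resend with every field in each row.

Emit:
{"fn": "drive_tool", "kwargs": {
  "targets": [
    {"rx": 0,"ry": 0,"rz": 0,"tx": 42,"ty": -40,"tz": -21,"claw": 1},
    {"rx": 0,"ry": 0,"rz": 0,"tx": 42,"ty": -40,"tz": -21,"claw": 1},
    {"rx": 0,"ry": 0,"rz": 0,"tx": 42,"ty": -40,"tz": -21,"claw": 1},
    {"rx": 0,"ry": 0,"rz": 0,"tx": 42,"ty": -40,"tz": -21,"claw": 1},
    {"rx": 0,"ry": 0,"rz": 0,"tx": 42,"ty": -40,"tz": -21,"claw": 1},
    {"rx": 0,"ry": 0,"rz": 0,"tx": 42,"ty": -40,"tz": -21,"claw": 1},
    {"rx": 0,"ry": 0,"rz": 0,"tx": 42,"ty": -40,"tz": -21,"claw": 1},
    {"rx": 0,"ry": 0,"rz": 0,"tx": 42,"ty": -40,"tz": -21,"claw": 1},
    {"rx": 0,"ry": 0,"rz": 8.8,"tx": 0,"ty": 0,"tz": 0,"claw": 1},
    {"rx": 0,"ry": 0,"rz": 0,"tx": 0,"ty": 0,"tz": 0,"claw": 1}
  ]
}}

```text
clock: 1.4
tcp_pos: [397.7, -87.1, 399.2]
ee_rot: [[0.973, 0.231, -0.0], [0.231, -0.973, -0.0], [-0.0, 0.0, -1.0]]
force: [0.4, -0.7, -0.7]
finger_gap: 85.3
finger_force: 0.0
```

Run:
```python
from workcell import *
from h import *
s=snapshot("wrist");np.savez("w1.npz",**s);cv2.imwrite("pics/w1b.png",cv2.resize(s["image"],(800,600),interpolation=cv2.INTER_CUBIC))
print(np.round(s["pose"],2).tolist())
```

```text
[[0.23, -0.93, -0.28, 467.56], [-0.97, -0.22, -0.07, -69.17], [-0.0, 0.28, -0.96, 542.61], [0.0, 0.0, 0.0, 1.0]]
```

View pics/w1b.png

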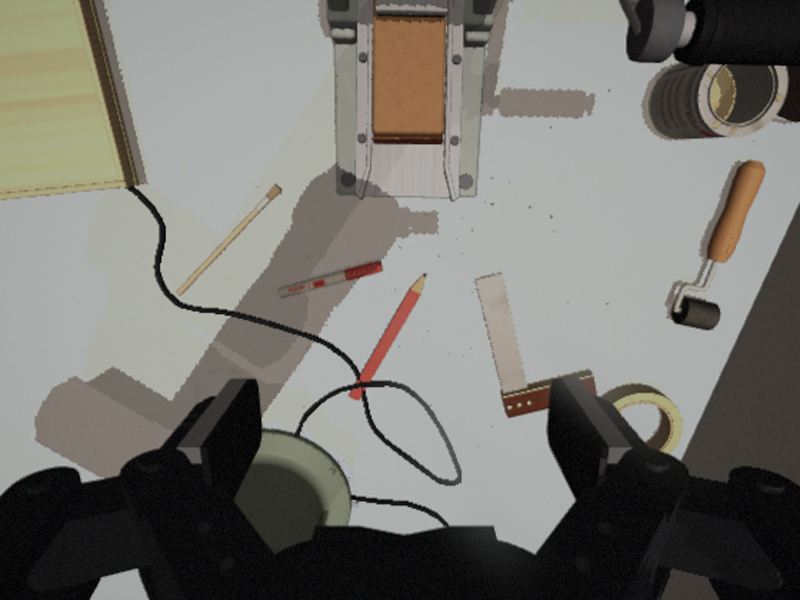

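The wrist view (800 scale) is square to the chute. The base's near corners are (337,197) and (476,196), the block's near top edge runs (373,136) to (444,136), and the flared lips end at (362,197) and (456,197). The lever knob and grip are at upper right (690,30), and the tin rim is at (740,98).

Run:
```python
from h import *
t=dict(np.load("top0.npz"));sc=dict(np.load("scene0.npz"));w=dict(np.load("w1.npz"))
r=lambda x:np.round(x,1)
h=cv2.cvtColor(w["image"],cv2.COLOR_BGR2HSV)
for y in(20,30,50,70,85,90):
    m=(h[y,230:340,0]<16)&(h[y,230:340,1]>110);x=np.where(m)[0]+230;print(y,x.min(),x.max()+1,end="; ")
col=w["image"][84:108,286];print(col.tolist())
q=lambda x,y:((x+.5)*.7-.5,(y+.5)*.7-.5)
c=lambda x,y:((x+.5)/4.2+244.5,(y+.5)/4.2+149.5)
# corners: depth by known width
def bywidth(a,b,W):
    o,da=ray(w,a);_,db=ray(w,b)
    # horizontal edge at common z
    lam=W/np.linalg.norm(da/da[2]-db/db[2]);return o-da/da[2]*lam,o-db/db[2]*lam
print("blk by width",[r(x) for x in bywidth(q(373,135.5),q(444.5,135.5),60)])
print("base by width",[r(x) for x in bywidth(q(337,197),q(476.5,196),150)])
T=lambda n,*o:print(n,*[r(x) for x in tri(*o)])
T("blkL",(t,c(175,330)),(w,q(373,135.5)))
T("blkR",(t,c(245,316)),(w,q(444.5,135.5)))
T("baseL",(t,c(138,418)),(w,q(337,197)))
T("baseR",(t,c(308,378)),(w,q(476.5,196)))
T("rod",(t,c(165,75)),(sc,(280,176)))
T("gripR",(t,c(525,192)),(sc,(361,153)))
T("gripL",(t,c(392,220)),(sc,(334,167)))
T("knob",(t,c(375,225)),(w,q(655,30)))
T("tin",(t,c(543,197)),(w,q(742,98)))
print("roller",r(onz(w,q(752,165),15)),r(onz(w,q(695,315),15)))
h=cv2.cvtColor(t["image"],cv2.COLOR_BGR2HSV)
m=cv2.inRange(h,(16,40,80),(38,255,255))|cv2.inRange(h,(3,110,60),(16,255,255));m[:,:110]=0;m[:,225:]=0;m[:190]=0;m[300:]=0
m=cv2.morphologyEx(m,cv2.MORPH_OPEN,np.ones((3,3)));m=cv2.morphologyEx(m,cv2.MORPH_CLOSE,np.ones((9,9)))
k=max(cv2.findContours(m,0,1)[0],key=cv2.contourArea);b=cv2.boxPoints(cv2.minAreaRect(k));P=[onz(t,p,46) for p in b]
print("tray",r(b).tolist(),[r(p[:2]) for p in P],r(np.mean(P,0)))
for p in[[133.4,238.7],[150.4,232.4],[162.3,264.1],[145.3,270.5]]:print("fin",r(onz(t,p,60)))
```

```text
20 261 312; 30 261 311; 50 261 311; 70 261 311; 85 261 311; 90 261 310; [[74, 110, 153], [74, 110, 153], [74, 111, 153], [73, 109, 151], [73, 108, 151], [72, 107, 150], [76, 112, 156], [71, 106, 149], [60, 89, 131], [42, 63, 94], [32, 49, 69], [30, 44, 64], [36, 50, 91], [22, 29, 61], [13, 15, 41], [21, 25, 46], [49, 56, 73], [149, 152, 158], [165, 169, 173], [165, 168, 173], [166, 169, 174], [166, 169, 174], [166, 169, 174], [166, 168, 173]]
blk by width [array([475. , -40.4, 111.8]), array([488.9, -98.8, 111.8])]
base by width [array([406.3,  -9.4,   9.2]), array([ 442.2, -155.1,    9.2])]
blkL [478.  -42.9 153.8] 3.8
blkR [ 502.3 -117.3 -160.9] 0.2
baseL [414.1 -15.8  70.8] 0.8
baseR [ 444.  -154.2   21.1] 1.6
rod [656.2 -37.5 233.2] 3.2
gripR [ 565.5 -266.6  308.7] 1.1
gripL [ 552.9 -175.6  293.9] 6.7
knob [ 547.3 -170.4  289.9] 0.8
tin [ 580.2 -331.9  104.3] 4.7
roller [ 540.  -425.3   15. ] [ 372. -433.   15.]
tray [[122.9000015258789, 227.6999969482422], [197.39999389648438, 202.39999389648438], [217.5, 261.79998779296875], [143.0, 287.0]] [array([489.1, 507.2]), array([573.6, 256. ]), array([372.8, 186.3]), array([290.3, 434.9])] [431.5 346.1  46. ]
fin [451.7 465.7  60. ]
fin [472.4 409.3  60. ]
fin [367.  367.7  60. ]
fin [346.2 423.7  60. ]
```

Emit:
{"fn": "drive_tool", "kwargs": {
  "targets": [
    {"rx": 0,"ry": 0,"rz": 0,"tx": 50,"ty": 0,"tz": 0,"claw": 1},
    {"rx": 0,"ry": 0,"rz": 0,"tx": 50,"ty": 0,"tz": 0,"claw": 1},
    {"rx": 0,"ry": 0,"rz": 0,"tx": 0,"ty": 0,"tz": 0,"claw": 1}
  ]
}}

```text
clock: 1.82
tcp_pos: [496.6, -65.8, 397.2]
ee_rot: [[0.973, 0.229, -0.003], [0.229, -0.973, 0.001], [-0.002, -0.002, -1.0]]
force: [-0.1, -0.3, 0.3]
finger_gap: 85.5
finger_force: 0.0
```

Run:
```python
from workcell import *
from h import *
s=snapshot("wrist");np.savez("w2.npz",**s);cv2.imwrite("pics/w2.png",cv2.resize(s["image"],(800,600),interpolation=cv2.INTER_CUBIC))
print(np.round(s["pose"],2).tolist())
```

```text
[[0.23, -0.93, -0.28, 566.89], [-0.97, -0.22, -0.06, -48.22], [-0.0, 0.29, -0.96, 540.42], [0.0, 0.0, 0.0, 1.0]]
```

View pics/w2.png

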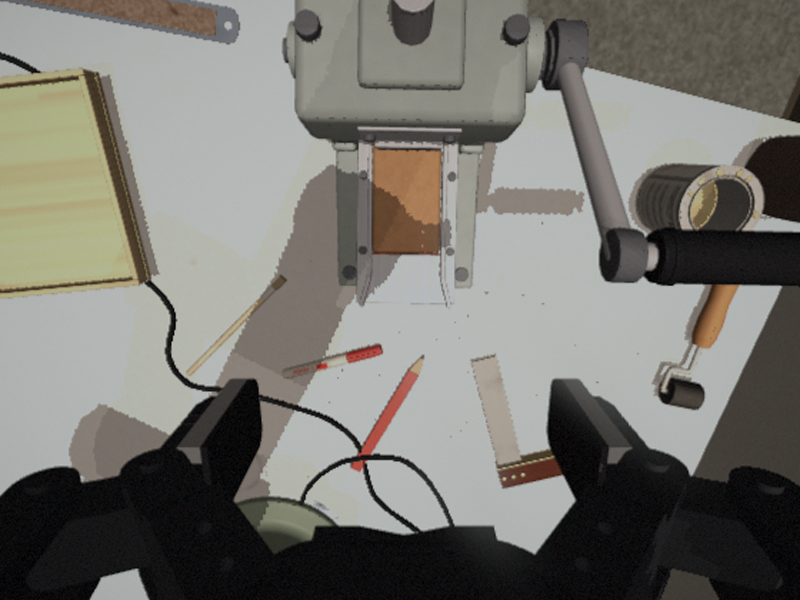

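w2 (800 scale): the deck's upper end is (362,304) to (446,305), the block's near edge is at row 252 (x 372 to 440), and the head's lower front edge is at row ~140. The lever pin is at (653,257), the grip's left end at (662,258), and the tin rim at (725,200). Next I'll triangulate these against w1.

Run:
```python
from h import *
t=dict(np.load("top0.npz"));sc=dict(np.load("scene0.npz"));a=dict(np.load("w1.npz"));w=dict(np.load("w2.npz"))
r=lambda x:np.round(x,1)
q=lambda x,y:((x+.5)*.7-.5,(y+.5)*.7-.5)
c=lambda x,y:((x+.5)/4.2+244.5,(y+.5)/4.2+149.5)
T=lambda n,*o:print(n,*[r(x) for x in tri(*o)])
im=w["image"]
print("col blk",im[168:190,284].tolist());print("col head",im[82:108,284].tolist(),im[82:108,240].tolist())
T("baseL",(a,q(337,197)),(w,q(341,286)));T("baseR",(a,q(476.5,196)),(w,q(474,287)))
T("deckL",(a,q(361,197)),(w,q(360,304)));T("deckR",(a,q(456,197)),(w,q(447,305)))
T("blkL",(a,q(373,135.5)),(w,q(372,253)));T("blkR",(a,q(444.5,135.5)),(w,q(440.5,253)))
T("pin/gripL",(a,q(694,31)),(w,q(663,258)),(t,c(392,220)))
T("gripL 2",(a,q(694,31)),(w,q(663,258)))
T("tin",(t,c(543,197)),(a,q(742,98)),(w,q(722,200)))
for X in((a,q(742,98)),(w,q(722,200))):print("tin90",r(onz(*X,90)))
for nm,p,W in(("headtop",[(303,113),(525,113)],150),("headlow",[(312,139),(517,139)],150),("deck",[(364,304),(446,304)],72)):
    o,da=ray(w,q(*p[0]));_,db=ray(w,q(*p[1]));l=W/np.linalg.norm(da/da[2]-db/db[2]);print(nm,r(o-da/da[2]*l),r(o-db/db[2]*l))
```

```text
col blk [[54, 78, 111], [54, 79, 113], [55, 79, 112], [52, 76, 110], [54, 78, 111], [53, 78, 111], [52, 78, 113], [52, 77, 109], [43, 59, 88], [28, 42, 70], [132, 135, 136], [175, 177, 174], [182, 185, 181], [182, 185, 182], [183, 186, 182], [183, 185, 181], [184, 186, 182], [183, 185, 182], [184, 186, 182], [184, 185, 181], [184, 186, 182], [184, 185, 182]]
col head [[116, 124, 126], [102, 110, 111], [96, 103, 103], [82, 89, 90], [71, 76, 77], [60, 64, 64], [56, 59, 61], [141, 144, 151], [164, 168, 172], [110, 113, 117], [65, 66, 69], [61, 63, 66], [59, 61, 65], [65, 66, 70], [63, 65, 68], [62, 64, 68], [76, 79, 82], [98, 100, 105], [152, 155, 161], [163, 166, 173], [154, 157, 165], [96, 99, 105], [35, 38, 44], [46, 70, 101], [71, 106, 148], [78, 114, 158]] [[89, 95, 97], [90, 97, 97], [85, 91, 92], [70, 76, 76], [61, 65, 64], [58, 63, 62], [55, 59, 57], [56, 62, 61], [55, 59, 59], [56, 60, 60], [52, 56, 57], [54, 59, 58], [52, 55, 56], [52, 56, 57], [54, 56, 58], [54, 58, 58], [45, 48, 47], [43, 46, 46], [129, 138, 139], [143, 154, 154], [144, 154, 155], [132, 142, 142], [114, 123, 123], [78, 85, 85], [127, 136, 136], [138, 148, 148]]
baseL [ 4.056e+02 -9.600e+00  3.000e-01] 1.2
baseR [ 442.7 -155.8   12.8] 1.3
deckL [421.1 -39.3  95.4] 0.8
deckR [ 441.2 -120.7  101.5] 2.0
blkL [474.9 -39.8 108.5] 0.4
blkR [489.1 -99.2 108.8] 0.2
pin/gripL [ 547.3 -180.   307.7] 1.5
gripL 2 [ 547.1 -181.8  305.1] 1.2
tin [ 585.7 -337.5   91.1] 7.7
tin90 [ 579.4 -342.3   90. ]
tin90 [ 592.1 -338.3   90. ]
headtop [575.3  24.7 189.1] [ 609.8 -121.3  189.1]
headlow [559.7  20.1 165.5] [ 594.3 -125.9  165.5]
deck [433.7 -42.7 131.9] [ 450.3 -112.8  131.9]
```

Emit:
{"fn": "drive_tool", "kwargs": {
  "targets": [
    {"rx": 0,"ry": 0,"rz": 1,"tx": 0,"ty": 0,"tz": 0,"claw": 0},
    {"rx": 0,"ry": 10,"rz": 0,"tx": -20,"ty": 0,"tz": 0,"claw": 0},
    {"rx": 0,"ry": 10,"rz": 0,"tx": -20,"ty": 0,"tz": 0,"claw": 0},
    {"rx": 0,"ry": 10,"rz": 0,"tx": -20,"ty": 0,"tz": 0,"claw": 0},
    {"rx": 0,"ry": 0,"rz": 0,"tx": -32,"ty": 0,"tz": 48,"claw": 0},
    {"rx": 0,"ry": 0,"rz": 0,"tx": -32,"ty": 0,"tz": 48,"claw": 0},
    {"rx": 0,"ry": 0,"rz": 0,"tx": -32,"ty": 0,"tz": 48,"claw": 0},
    {"rx": 0,"ry": 0,"rz": 0,"tx": -32,"ty": 0,"tz": 45,"claw": 0},
    {"rx": 0,"ry": 0,"rz": 0,"tx": 0,"ty": 0,"tz": 0,"claw": 0},
    {"rx": 0,"ry": 0,"rz": 0,"tx": 0,"ty": 0,"tz": 0,"claw": 0}
  ]
}}

```text
clock: 3.12
tcp_pos: [422.8, -81.9, 163.4]
ee_rot: [[0.846, 0.209, 0.491], [0.182, -0.978, 0.104], [0.502, 0.002, -0.865]]
force: [-0.4, 0.1, 0.5]
finger_gap: -0.0
finger_force: 0.0
```

```bash
cat >> h.py <<'E'
PR,PO=press(605,-43,60.6,12.2)
def inpress(X): return PR.T@(np.asarray(X)-PO)
def go(st,target,world=True):
    T=np.array(target,float) if world else PR@np.array(target,float)+PO
    return np.round(np.array(st["ee_rot"]).T@(T-np.array(st["tcp_pos"])),1)
E
python3 - <<'E'
from workcell import *
from h import *
st=get_state();print(st["clock"],st["tcp_pos"],inpress(st["tcp_pos"]),np.round(st["ee_rot"],3).tolist(),"to start",go(st,(-160,0,17),False),"to end",go(st,(-69,0,17),False))
s=snapshot("wrist");np.savez("w3.npz",**s);cv2.imwrite("pics/w3.png",s["image"])
E
```

```text
3.125 [422.81562881 -81.8897944  163.40820004] [-203.59245885    0.48857198   61.83008335] [[0.846, 0.209, 0.491], [0.182, -0.978, 0.104], [0.502, 0.002, -0.865]] to start [ 2.3  0.3 62.5] to end [6.980e+01 1.000e-01 1.235e+02]
```

View pics/w3.png

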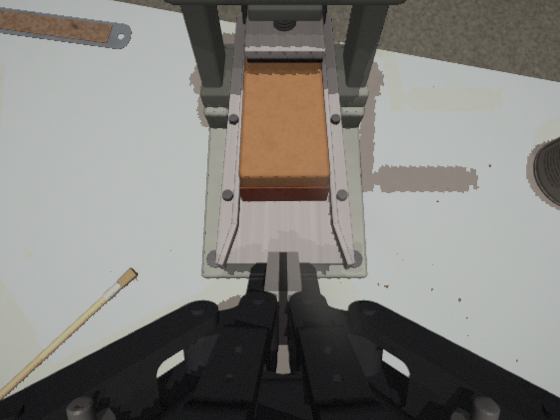

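The view shows closed fingers centred on the chute (col 283), with the block at rows 62–200 and the end stop beyond it. Quick check of the heights using the third view.

Run:
```python
from h import *
a,b,c=[dict(np.load(f"w{i}.npz")) for i in(1,2,3)]
im=c["image"];print(im[172:210:2,270,2].tolist(),im[255:275,240,2].tolist())
h=cv2.cvtColor(im,cv2.COLOR_BGR2HSV)
for y in(80,170,178): x=np.where((h[y,200:360,0]<16)&(h[y,200:360,1]>110))[0]+200;print(y,x.min(),x.max()+1)
for e in(178,180,182):
    X,r=tri((a,(286,92.3)),(b,(284,176.2)),(c,(284,e)));print("block edge",X,inpress(X),r)
q=lambda x,y:((x+.5)*.7-.5,(y+.5)*.7-.5)
for nm,p1,p2,p3 in(("L",(362,197),(361,304),(219,266)),("R",(456,197),(447,305),(351,265))):
    X,r=tri((a,q(*p1)),(b,q(*p2)),(c,p3));print(nm,X,inpress(X),r)
```

```text
[164, 162, 139, 98, 91, 84, 84, 80, 91, 67, 65, 65, 67, 66, 67, 173, 173, 174, 175] [165, 165, 164, 165, 163, 165, 164, 157, 117, 84, 85, 86, 88, 86, 88, 88, 85, 138, 150, 146]
80 244 323
170 240 330
178 240 327
block edge [483.85475568 -68.68702497 111.90146025] [-131.79761746    0.49408761   24.43311698] 0.7798350935310931
block edge [483.56509285 -68.76622034 109.27908307] [-131.54569899    0.47789374   21.80570127] 1.132931443513892
block edge [483.26781737 -68.84732597 106.6142091 ] [-131.29261793    0.46144149   19.13508646] 1.5192187959098564
L [420.90390198 -39.52685099  95.55778526] [-182.55657395   42.29878149   -3.06483469] 1.6196311674240427
R [ 439.80212407 -122.12291326   95.49429255] [-181.54876658  -42.42558552   -2.9155298 ] 2.4818595604005598
```

Emit:
{"fn": "drive_tool", "kwargs": {
  "targets": [
    {"rx": 0,"ry": 0,"rz": 0,"tx": -0.5,"ty": 0,"tz": 33,"claw": 0},
    {"rx": 0,"ry": 0,"rz": 0,"tx": -0.5,"ty": 0,"tz": 33,"claw": 0},
    {"rx": 0,"ry": 0,"rz": 0,"tx": 0,"ty": 0,"tz": 0,"claw": 0},
    {"rx": 0,"ry": 0,"rz": 0,"tx": 6,"ty": 0,"tz": 5.4,"claw": 0},
    {"rx": 0,"ry": 0,"rz": 0,"tx": 6,"ty": 0,"tz": 5.4,"claw": 0},
    {"rx": 0,"ry": 0,"rz": 0,"tx": 6,"ty": 0,"tz": 5.4,"claw": 0},
    {"rx": 0,"ry": 0,"rz": 0,"tx": 6,"ty": 0,"tz": 5.4,"claw": 0},
    {"rx": 0,"ry": 0,"rz": 0,"tx": 6,"ty": 0,"tz": 5.4,"claw": 0},
    {"rx": 0,"ry": 0,"rz": 0,"tx": 6,"ty": 0,"tz": 5.4,"claw": 0},
    {"rx": 0,"ry": 0,"rz": 0,"tx": 6,"ty": 0,"tz": 5.4,"claw": 0},
    {"rx": 0,"ry": 0,"rz": 0,"tx": 6,"ty": 0,"tz": 5.4,"claw": 0},
    {"rx": 0,"ry": 0,"rz": 0,"tx": 6,"ty": 0,"tz": 5.4,"claw": 0}
  ]
}}

```text
clock: 4.68
tcp_pos: [523.2, -59.0, 88.3]
ee_rot: [[0.847, 0.21, 0.489], [0.182, -0.978, 0.105], [0.5, -0.0, -0.866]]
force: [-1.4, -0.0, -0.1]
finger_gap: -0.4
finger_force: 0.2
```

Run:
```python
from workcell import *
from h import *
st=get_state();print(st["clock"],inpress(st["tcp_pos"]),np.round(st["force"],1),"to end",go(st,(-69,0,12),False))
s=snapshot("wrist");np.savez("w4.npz",**s);cv2.imwrite("pics/w4.png",s["image"])
```

```text
4.675 [-87.32791251   1.61524643   9.78580722] [-1.4 -0.  -0.1] to end [15.1  1.6 10.6]
```

View pics/w4.png

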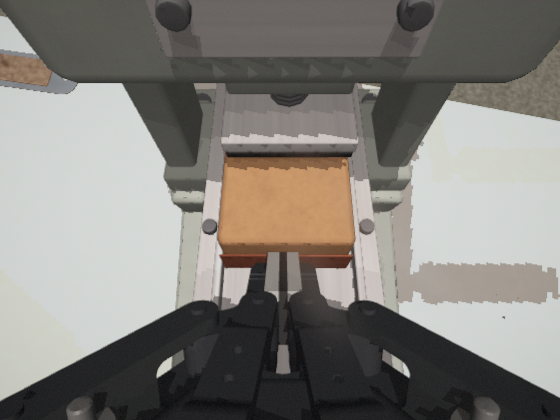

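Contact is good, with the block centred and about 20 mm from the stop. I'll continue slowly until the force rises.

Emit:
{"fn": "drive_tool", "kwargs": {
  "targets": [
    {"rx": 0,"ry": 0,"rz": 0,"tx": 3,"ty": 0.5,"tz": 2.7,"claw": 0},
    {"rx": 0,"ry": 0,"rz": 0,"tx": 3,"ty": 0.5,"tz": 2.7,"claw": 0},
    {"rx": 0,"ry": 0,"rz": 0,"tx": 3,"ty": 0,"tz": 2.7,"claw": 0},
    {"rx": 0,"ry": 0,"rz": 0,"tx": 1.5,"ty": 0,"tz": 1.3,"claw": 0},
    {"rx": 0,"ry": 0,"rz": 0,"tx": 1.5,"ty": 0,"tz": 1.3,"claw": 0},
    {"rx": 0,"ry": 0,"rz": 0,"tx": 0,"ty": 0,"tz": 0,"claw": 0}
  ]
}}

```text
clock: 5.48
tcp_pos: [538.5, -56.9, 85.3]
ee_rot: [[0.847, 0.21, 0.489], [0.182, -0.978, 0.105], [0.5, 0.0, -0.866]]
force: [0.2, 0.3, -0.4]
finger_gap: -0.2
finger_force: 0.0
```

Emit:
{"fn": "drive_tool", "kwargs": {
  "targets": [
    {"rx": 0,"ry": 0,"rz": 0,"tx": 1.1,"ty": 0,"tz": 1,"claw": 0},
    {"rx": 0,"ry": 0,"rz": 0,"tx": 1.1,"ty": 0,"tz": 1,"claw": 0},
    {"rx": 0,"ry": 0,"rz": 0,"tx": 0,"ty": 0,"tz": 0,"claw": 0}
  ]
}}

```text
clock: 5.85
tcp_pos: [541.3, -56.2, 84.7]
ee_rot: [[0.847, 0.21, 0.489], [0.182, -0.978, 0.105], [0.5, -0.0, -0.866]]
force: [-0.3, -0.6, 0.1]
finger_gap: -0.2
finger_force: 0.0
```

Emit:
{"fn": "drive_tool", "kwargs": {
  "targets": [
    {"rx": 0,"ry": 0,"rz": 0,"tx": 1.1,"ty": 0,"tz": 1,"claw": 0},
    {"rx": 0,"ry": 0,"rz": 0,"tx": 1.1,"ty": 0,"tz": 1,"claw": 0},
    {"rx": 0,"ry": 0,"rz": 0,"tx": 0,"ty": 0,"tz": 0,"claw": 0}
  ]
}}

```text
clock: 6.22
tcp_pos: [544.1, -55.6, 84.0]
ee_rot: [[0.847, 0.21, 0.489], [0.182, -0.978, 0.105], [0.5, 0.0, -0.866]]
force: [1.2, -0.2, 0.6]
finger_gap: -0.0
finger_force: 0.0
```

Emit:
{"fn": "drive_tool", "kwargs": {
  "targets": [
    {"rx": 0,"ry": 0,"rz": 0,"tx": 1.1,"ty": 0,"tz": 1,"claw": 0},
    {"rx": 0,"ry": 0,"rz": 0,"tx": 1.1,"ty": 0,"tz": 1,"claw": 0},
    {"rx": 0,"ry": 0,"rz": 0,"tx": 0,"ty": 0,"tz": 0,"claw": 0}
  ]
}}

```text
clock: 6.6
tcp_pos: [545.6, -55.3, 83.4]
ee_rot: [[0.848, 0.209, 0.488], [0.181, -0.978, 0.104], [0.498, 0.0, -0.867]]
force: [-12.2, -2.6, 13.2]
finger_gap: -0.2
finger_force: 7.5
```

Emit:
{"fn": "drive_tool", "kwargs": {
  "targets": [
    {"rx": 0,"ry": 0,"rz": 0,"tx": 0.8,"ty": 0,"tz": 0.7,"claw": 0},
    {"rx": 0,"ry": 0,"rz": 0,"tx": 0.8,"ty": 0,"tz": 0.7,"claw": 0},
    {"rx": 0,"ry": 0,"rz": 0,"tx": 0,"ty": 0,"tz": 0,"claw": 0}
  ]
}}

```text
clock: 6.98
tcp_pos: [545.8, -55.2, 83.1]
ee_rot: [[0.849, 0.207, 0.486], [0.18, -0.978, 0.102], [0.497, 0.0, -0.868]]
force: [-29.3, -6.2, 33.1]
finger_gap: 0.3
finger_force: 17.7
```

Run:
```python
from workcell import *
from h import *
st=get_state();print(st["clock"],inpress(st["tcp_pos"]),np.round(st["force"],1))
s=snapshot("wrist");np.savez("w5.npz",**s);cv2.imwrite("pics/w5.png",s["image"])
im=s["image"]
for x in(250,320):print(im[60:290:3,x,2].tolist())
```

```text
6.975 [-63.82528032   0.61089568   9.42241608] [-29.3  -6.2  33.1]
[111, 110, 111, 109, 107, 109, 111, 110, 111, 110, 110, 110, 106, 110, 112, 112, 111, 109, 109, 109, 109, 111, 83, 68, 78, 76, 79, 69, 72, 127, 128, 126, 127, 139, 142, 140, 141, 141, 142, 141, 141, 141, 206, 205, 204, 140, 116, 91, 26, 133, 133, 187, 198, 200, 199, 201, 201, 200, 205, 203, 193, 179, 127, 110, 106, 106, 88, 80, 79, 73, 134, 106, 44, 51, 38, 36, 37]
[111, 109, 111, 109, 109, 110, 111, 111, 112, 110, 111, 109, 109, 111, 113, 113, 110, 111, 108, 108, 109, 109, 77, 79, 78, 75, 85, 67, 85, 127, 126, 128, 128, 141, 141, 141, 143, 143, 140, 143, 142, 192, 203, 204, 200, 136, 117, 83, 43, 134, 137, 138, 200, 200, 200, 198, 200, 199, 202, 200, 191, 178, 116, 111, 111, 139, 83, 92, 87, 85, 197, 195, 195, 195, 194, 192, 184]
```

The block is firmly at the stop: x stalled and the force rose sharply. I'll back off and reorient for the grip.

Emit:
{"fn": "drive_tool", "kwargs": {
  "targets": [
    {"rx": 0,"ry": 0,"rz": 0,"tx": -3,"ty": 0,"tz": -2.7,"claw": 0},
    {"rx": 0,"ry": 0,"rz": 0,"tx": -4,"ty": 0,"tz": -3.6,"claw": 0},
    {"rx": 0,"ry": 0,"rz": 0,"tx": -8,"ty": 0,"tz": -7.2,"claw": 0},
    {"rx": 0,"ry": 0,"rz": 0,"tx": 0,"ty": 0,"tz": -60,"claw": 0},
    {"rx": 0,"ry": 0,"rz": 0,"tx": 0,"ty": 0,"tz": -60,"claw": 0},
    {"rx": 0,"ry": -10,"rz": 0,"tx": 0,"ty": 0,"tz": -60,"claw": 1},
    {"rx": 0,"ry": -10,"rz": 0,"tx": 0,"ty": 0,"tz": -60,"claw": 1},
    {"rx": 0,"ry": -10,"rz": 0,"tx": 0,"ty": 0,"tz": -60,"claw": 1},
    {"rx": 0,"ry": 0,"rz": 10,"tx": 0,"ty": 0,"tz": 0,"claw": 1},
    {"rx": 0,"ry": 0,"rz": 10,"tx": 0,"ty": 0,"tz": 0,"claw": 1},
    {"rx": 0,"ry": 0,"rz": 10,"tx": 0,"ty": 0,"tz": 0,"claw": 1},
    {"rx": 0,"ry": 0,"rz": 10,"tx": 0,"ty": 0,"tz": 0,"claw": 1},
    {"rx": 0,"ry": 0,"rz": 10,"tx": 0,"ty": 0,"tz": 0,"claw": 1},
    {"rx": 0,"ry": 0,"rz": 10,"tx": 0,"ty": 0,"tz": 0,"claw": 1},
    {"rx": 0,"ry": 0,"rz": 10,"tx": 0,"ty": 0,"tz": 0,"claw": 1},
    {"rx": 0,"ry": 0,"rz": 10,"tx": 0,"ty": 0,"tz": 0,"claw": 1},
    {"rx": 0,"ry": 0,"rz": 10,"tx": 0,"ty": 0,"tz": 0,"claw": 1}
  ]
}}

```text
clock: 9.15
tcp_pos: [265.1, -226.4, 324.3]
ee_rot: [[0.417, -0.888, 0.191], [-0.906, -0.392, 0.16], [-0.067, -0.24, -0.969]]
force: [-0.6, -0.4, -1.0]
finger_gap: 85.3
finger_force: 0.0
```

Run:
```python
from workcell import *
from h import *
st=get_state();print(st["clock"],st["tcp_pos"],np.round(st["ee_rot"],3).tolist(),np.round(st["joint_pos"],1))
print(go(st,(557,-223,400)),go(st,(557,-223,289)))
w=dict(np.load("w5.npz"))
# near block top edge on plane z=30 model
o,d=ray(w,(250,245));n=PR[:,2]
for z in(27,34):
    l=((PO+PR[:,2]*z-o)@n)/(d@n);print("edge",inpress(o+l*d))
```

```text
9.15 [ 265.13754541 -226.43871717  324.33743929] [[0.417, -0.888, 0.191], [-0.906, -0.392, 0.16], [-0.067, -0.24, -0.969]] [-65.3  -5.9 -26.9  72.8  13.9 179.9]
[ 113.7 -278.8  -17. ] [ 121.1 -252.2   90.5]
edge [-57.65336617  15.79589898  27.        ]
edge [-60.07541695  15.09378772  34.        ]
```

The last joint hit its limit, so I'll use the equivalent half-turned grasp, with tool x to the left.

Run:
```python
from workcell import *
from h import *
st=get_state();R=np.array(st["ee_rot"])
z=np.array([0,0,-1.]);v=np.cross(R[:,2],z);ang=np.degrees(np.arcsin(np.linalg.norm(v)));t=R.T@(v/np.linalg.norm(v)*ang)
R1=R@Rx(t);print("tilt",t,"yaw x",np.degrees(np.arctan2(R1[1,0],R1[0,0])))
```

```text
tilt [-1.38812888e+01  3.87654294e+00  1.94012873e-16] yaw x -65.73475042246069
```

Emit:
{"fn": "drive_tool", "kwargs": {
  "targets": [
    {"rx": -7,"ry": 1.9,"rz": 0,"tx": 0,"ty": 0,"tz": 0,"claw": 1},
    {"rx": -6.9,"ry": 1.9,"rz": 0,"tx": 0,"ty": 0,"tz": 0,"claw": 1},
    {"rx": 0,"ry": 0,"rz": -10.5,"tx": 0,"ty": 0,"tz": 0,"claw": 1},
    {"rx": 0,"ry": 0,"rz": -10.5,"tx": 0,"ty": 0,"tz": 0,"claw": 1},
    {"rx": 0,"ry": 0,"rz": -10.5,"tx": 0,"ty": 0,"tz": 0,"claw": 1},
    {"rx": 0,"ry": 0,"rz": -10.5,"tx": 0,"ty": 0,"tz": 0,"claw": 1},
    {"rx": 0,"ry": 0,"rz": -10.5,"tx": 0,"ty": 0,"tz": 0,"claw": 1},
    {"rx": 0,"ry": 0,"rz": -10.5,"tx": 0,"ty": 0,"tz": 0,"claw": 1},
    {"rx": 0,"ry": 0,"rz": -10.5,"tx": 0,"ty": 0,"tz": 0,"claw": 1},
    {"rx": 0,"ry": 0,"rz": -10.5,"tx": 0,"ty": 0,"tz": 0,"claw": 1},
    {"rx": 0,"ry": 0,"rz": -10.5,"tx": 0,"ty": 0,"tz": 0,"claw": 1},
    {"rx": 0,"ry": 0,"rz": -10.5,"tx": 0,"ty": 0,"tz": 0,"claw": 1},
    {"rx": 0,"ry": 0,"rz": -10.5,"tx": 0,"ty": 0,"tz": 0,"claw": 1},
    {"rx": 0,"ry": 0,"rz": -10.5,"tx": 0,"ty": 0,"tz": 0,"claw": 1},
    {"rx": 0,"ry": 0,"rz": -10.5,"tx": 0,"ty": 0,"tz": 0,"claw": 1},
    {"rx": 0,"ry": 0,"rz": -10.5,"tx": 0,"ty": 0,"tz": 0,"claw": 1},
    {"rx": 0,"ry": 0,"rz": -10.5,"tx": 0,"ty": 0,"tz": 0,"claw": 1},
    {"rx": 0,"ry": 0,"rz": -10.5,"tx": 0,"ty": 0,"tz": 0,"claw": 1}
  ]
}}

```text
clock: 11.4
tcp_pos: [222.1, -247.4, 324.3]
ee_rot: [[-0.266, 0.963, 0.034], [0.964, 0.266, 0.019], [0.009, 0.038, -0.999]]
force: [-0.3, -0.9, 0.7]
finger_gap: 85.6
finger_force: 0.0
```

Run:
```python
from workcell import *
from h import *
st=get_state();R=np.array(st["ee_rot"]);yx=np.radians(102.2);Rt=np.array([[np.cos(yx),np.sin(yx),0],[np.sin(yx),-np.cos(yx),0],[0,0,-1]])
print(st["clock"],st["tcp_pos"],np.round(R,3).tolist(),np.round(st["joint_pos"],1),"rot",rv(R,Rt),"to above",Rt.T@(np.array((557,-223,400))-st["tcp_pos"]))
```

```text
11.4 [ 222.05438633 -247.43366764  324.27091886] [[-0.266, 0.963, 0.034], [0.964, 0.266, 0.019], [0.009, 0.038, -0.999]] [-63.   -8.6 -27.9  70.8   2.2  11.6] rot [ 2.16464228 -0.5872371   3.23709388] to above [-46.90045853 332.54460636 -75.72908114]
```

Emit:
{"fn": "drive_tool", "kwargs": {
  "targets": [
    {"rx": 2.2,"ry": -0.6,"rz": 3.2,"tx": 0,"ty": 0,"tz": 0,"claw": 1},
    {"rx": 0,"ry": 0,"rz": 0,"tx": -7.8,"ty": 55.4,"tz": -12.6,"claw": 1},
    {"rx": 0,"ry": 0,"rz": 0,"tx": -7.8,"ty": 55.4,"tz": -12.6,"claw": 1},
    {"rx": 0,"ry": 0,"rz": 0,"tx": -7.8,"ty": 55.4,"tz": -12.6,"claw": 1},
    {"rx": 0,"ry": 0,"rz": 0,"tx": -7.8,"ty": 55.4,"tz": -12.6,"claw": 1},
    {"rx": 0,"ry": 0,"rz": 0,"tx": -7.8,"ty": 55.4,"tz": -12.6,"claw": 1},
    {"rx": 0,"ry": 0,"rz": 0,"tx": -7.8,"ty": 55.4,"tz": -12.6,"claw": 1},
    {"rx": 0,"ry": 0,"rz": 0,"tx": 0,"ty": 0,"tz": 0,"claw": 1},
    {"rx": 0,"ry": 0,"rz": 0,"tx": 0,"ty": 0,"tz": 0,"claw": 1}
  ]
}}

```text
clock: 12.52
tcp_pos: [556.6, -224.9, 399.0]
ee_rot: [[-0.206, 0.979, -0.003], [0.979, 0.206, 0.0], [0.001, -0.003, -1.0]]
force: [-1.0, -1.1, -0.4]
finger_gap: 86.0
finger_force: 0.0
```

Run:
```python
from workcell import *
from h import *
st=get_state();print(st["clock"],st["tcp_pos"],np.round(st["ee_rot"],3).tolist(),np.round(st["joint_pos"],1),go(st,(557,-223,289)))
s=snapshot("wrist");np.savez("w6.npz",**s);cv2.imwrite("pics/w6.png",s["image"]);print(proj(s,(557,-223,308)))
```

```text
12.525 [ 556.55981681 -224.93919742  398.96427549] [[-0.206, 0.979, -0.003], [0.979, 0.206, 0.0], [0.001, -0.003, -1.0]] [-29.   22.3  18.3  86.2  -0.1  49.1] [  1.7   1.1 110. ]
[284.15803764 211.0682006 ]
```

View pics/w6.png

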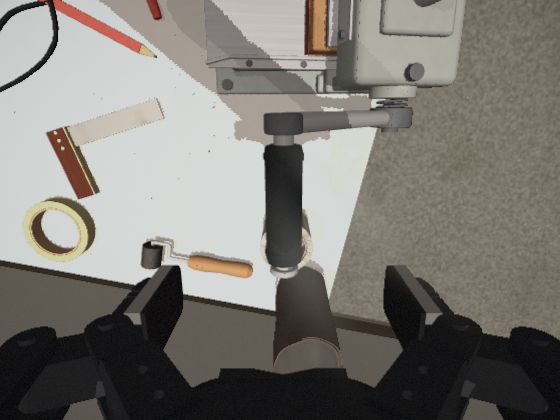

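The grip spans rows 145–262 at col 283, between the open fingers and where predicted. I'll descend and grasp.

Emit:
{"fn": "drive_tool", "kwargs": {
  "targets": [
    {"rx": 0,"ry": 0,"rz": 0,"tx": 1,"ty": 0.5,"tz": 50,"claw": 1},
    {"rx": 0,"ry": 0,"rz": 0,"tx": 0,"ty": 0.5,"tz": 40,"claw": 1},
    {"rx": 0,"ry": 0,"rz": 0,"tx": 0,"ty": 0,"tz": 20,"claw": 1},
    {"rx": 0,"ry": 0,"rz": 0,"tx": 0,"ty": 0,"tz": 0,"claw": 1},
    {"rx": 0,"ry": 0,"rz": 0,"tx": 0,"ty": 0,"tz": 0,"claw": 0.2},
    {"rx": 0,"ry": 0,"rz": 0,"tx": 0,"ty": 0,"tz": 0,"claw": 0.2},
    {"rx": 0,"ry": 0,"rz": 0,"tx": 0,"ty": 0,"tz": 0,"claw": 0.2},
    {"rx": 0,"ry": 0,"rz": 0,"tx": 0,"ty": 0,"tz": 0,"claw": 0.2},
    {"rx": 0,"ry": 0,"rz": 0,"tx": 0,"ty": 0,"tz": 0,"claw": 0.2}
  ],
  "squeeze": 70
}}

```text
clock: 13.7
tcp_pos: [556.9, -224.6, 290.6]
ee_rot: [[-0.206, 0.979, -0.003], [0.979, 0.206, -0.002], [-0.002, -0.003, -1.0]]
force: [-5.5, -0.9, 4.1]
finger_gap: 25.2
finger_force: 68.4
```

Run:
```python
import numpy as np
p=np.radians(50-np.arange(0,22)*3.2);y=-175*np.cos(p);z=-175*np.sin(p)
print(np.round(np.c_[np.diff(y),np.diff(z)],1).tolist())
```

```text
[[-7.3, 6.5], [-6.9, 6.9], [-6.5, 7.3], [-6.1, 7.6], [-5.7, 7.9], [-5.2, 8.3], [-4.8, 8.5], [-4.3, 8.8], [-3.8, 9.0], [-3.3, 9.2], [-2.8, 9.4], [-2.2, 9.5], [-1.7, 9.6], [-1.2, 9.7], [-0.6, 9.8], [-0.1, 9.8], [0.5, 9.8], [1.0, 9.7], [1.6, 9.6], [2.1, 9.5], [2.6, 9.4]]
```

Emit:
{"fn": "drive_tool", "kwargs": {
  "targets": [
    {"rx": 0,"ry": 0,"rz": 0,"tx": 0,"ty": -7.3,"tz": 6.5,"claw": 0.1},
    {"rx": 0,"ry": 0,"rz": 0,"tx": 0,"ty": -6.9,"tz": 6.9,"claw": 0.1},
    {"rx": 0,"ry": 0,"rz": 0,"tx": 0,"ty": -6.5,"tz": 7.3,"claw": 0.1},
    {"rx": 0,"ry": 0,"rz": 0,"tx": 0,"ty": -6.1,"tz": 7.6,"claw": 0.1},
    {"rx": 0,"ry": 0,"rz": 0,"tx": 0,"ty": -5.7,"tz": 7.9,"claw": 0.1},
    {"rx": 0,"ry": 0,"rz": 0,"tx": 0,"ty": -5.2,"tz": 8.3,"claw": 0.1},
    {"rx": 0,"ry": 0,"rz": 0,"tx": 0,"ty": -4.8,"tz": 8.5,"claw": 0.1},
    {"rx": 0,"ry": 0,"rz": 0,"tx": 0,"ty": -4.3,"tz": 8.8,"claw": 0.1}
  ]
}}

```text
clock: 14.7
tcp_pos: [511.1, -234.4, 228.9]
ee_rot: [[-0.206, 0.979, -0.002], [0.979, 0.206, -0.003], [-0.002, -0.003, -1.0]]
force: [-5.0, -0.8, 5.8]
finger_gap: 24.8
finger_force: 68.7
```

Emit:
{"fn": "drive_tool", "kwargs": {
  "targets": [
    {"rx": 0,"ry": 0,"rz": 0,"tx": 0,"ty": -3.8,"tz": 9,"claw": 0.1},
    {"rx": 0,"ry": 0,"rz": 0,"tx": 0,"ty": -3.3,"tz": 9.2,"claw": 0.1},
    {"rx": 0,"ry": 0,"rz": 0,"tx": 0,"ty": -2.8,"tz": 9.4,"claw": 0.1},
    {"rx": 0,"ry": 0,"rz": 0,"tx": 0,"ty": -2.2,"tz": 9.5,"claw": 0.1},
    {"rx": 0,"ry": 0,"rz": 0,"tx": 0,"ty": -1.7,"tz": 9.6,"claw": 0.1},
    {"rx": 0,"ry": 0,"rz": 0,"tx": 0,"ty": -1.2,"tz": 9.7,"claw": 0.1},
    {"rx": 0,"ry": 0,"rz": 0,"tx": 0,"ty": -0.6,"tz": 9.8,"claw": 0.1},
    {"rx": 0,"ry": 0,"rz": 0,"tx": 0,"ty": -0.1,"tz": 9.8,"claw": 0.1},
    {"rx": 0,"ry": 0,"rz": 0,"tx": 0,"ty": 0.5,"tz": 9.8,"claw": 0.1},
    {"rx": 0,"ry": 0,"rz": 0,"tx": 0,"ty": 1,"tz": 9.7,"claw": 0.1}
  ]
}}

```text
clock: 15.95
tcp_pos: [497.2, -237.4, 133.3]
ee_rot: [[-0.206, 0.979, -0.003], [0.979, 0.206, -0.003], [-0.002, -0.003, -1.0]]
force: [-6.3, -0.0, 8.3]
finger_gap: 24.7
finger_force: 68.9
```

Emit:
{"fn": "drive_tool", "kwargs": {
  "targets": [
    {"rx": 0,"ry": 0,"rz": 0,"tx": 0,"ty": 1.6,"tz": 9.6,"claw": 0.1},
    {"rx": 0,"ry": 0,"rz": 0,"tx": 0,"ty": 2.1,"tz": 9.5,"claw": 0.1},
    {"rx": 0,"ry": 0,"rz": 0,"tx": 0,"ty": 0,"tz": 0,"claw": 0.1}
  ]
}}

```text
clock: 16.32
tcp_pos: [500.8, -236.6, 114.0]
ee_rot: [[-0.206, 0.979, -0.003], [0.979, 0.206, -0.003], [-0.002, -0.003, -1.0]]
force: [-6.2, -1.1, 9.2]
finger_gap: 24.8
finger_force: 69.2
```

Emit:
{"fn": "drive_tool", "kwargs": {
  "targets": [
    {"rx": 0,"ry": 0,"rz": 0,"tx": 0,"ty": 0.5,"tz": 2,"claw": 0.1},
    {"rx": 0,"ry": 0,"rz": 0,"tx": 0,"ty": 0,"tz": 0,"claw": 0.1}
  ]
}}

```text
clock: 16.58
tcp_pos: [501.0, -236.6, 113.1]
ee_rot: [[-0.206, 0.979, -0.003], [0.979, 0.206, -0.003], [-0.003, -0.004, -1.0]]
force: [-8.7, 0.6, 14.3]
finger_gap: 24.9
finger_force: 69.7
```

Emit:
{"fn": "drive_tool", "kwargs": {
  "targets": [
    {"rx": 0,"ry": 0,"rz": 0,"tx": 0,"ty": 0.5,"tz": 2,"claw": 0.1},
    {"rx": 0,"ry": 0,"rz": 0,"tx": 0,"ty": 0,"tz": 0,"claw": 0.1}
  ]
}}

```text
clock: 16.82
tcp_pos: [501.2, -236.6, 112.3]
ee_rot: [[-0.206, 0.979, -0.003], [0.979, 0.206, -0.004], [-0.003, -0.004, -1.0]]
force: [-12.6, 1.6, 23.3]
finger_gap: 24.9
finger_force: 70.9
```

Emit:
{"fn": "drive_tool", "kwargs": {
  "targets": [
    {"rx": 0,"ry": 0,"rz": 0,"tx": 0,"ty": 0,"tz": 0,"claw": 0.1},
    {"rx": 0,"ry": 0,"rz": 0,"tx": 0,"ty": 0,"tz": 0,"claw": 0.1},
    {"rx": 0,"ry": 0,"rz": 0,"tx": 0,"ty": 0,"tz": 0,"claw": 0.1},
    {"rx": 0,"ry": 0,"rz": 0,"tx": 0,"ty": 0,"tz": 0,"claw": 0.1},
    {"rx": 0,"ry": 0,"rz": 0,"tx": 0,"ty": 0,"tz": 0,"claw": 0.1},
    {"rx": 0,"ry": 0,"rz": 0,"tx": 0,"ty": 0,"tz": 0,"claw": 0.1},
    {"rx": 0,"ry": 0,"rz": 0,"tx": 0,"ty": 0,"tz": 0,"claw": 0.1},
    {"rx": 0,"ry": 0,"rz": 0,"tx": 0,"ty": 0,"tz": 0,"claw": 0.1},
    {"rx": 0,"ry": 0,"rz": 0,"tx": 0,"ty": 0,"tz": 0,"claw": 0.1},
    {"rx": 0,"ry": 0,"rz": 0,"tx": 0,"ty": -1,"tz": -4,"claw": 0.1}
  ]
}}

```text
clock: 18.08
tcp_pos: [500.5, -236.7, 115.1]
ee_rot: [[-0.206, 0.979, -0.003], [0.979, 0.206, -0.003], [-0.003, -0.003, -1.0]]
force: [-6.0, -0.3, 8.8]
finger_gap: 24.5
finger_force: 69.3
```

Emit:
{"fn": "drive_tool", "kwargs": {
  "targets": [
    {"rx": 0,"ry": 0,"rz": 0,"tx": 0,"ty": -2.1,"tz": -9.5,"claw": 0.1},
    {"rx": 0,"ry": 0,"rz": 0,"tx": 0,"ty": -1.6,"tz": -9.6,"claw": 0.1},
    {"rx": 0,"ry": 0,"rz": 0,"tx": 0,"ty": -1,"tz": -9.7,"claw": 0.1},
    {"rx": 0,"ry": 0,"rz": 0,"tx": 0,"ty": -0.5,"tz": -9.8,"claw": 0.1},
    {"rx": 0,"ry": 0,"rz": 0,"tx": 0,"ty": 0.1,"tz": -9.8,"claw": 0.1},
    {"rx": 0,"ry": 0,"rz": 0,"tx": 0,"ty": 0.6,"tz": -9.8,"claw": 0.1},
    {"rx": 0,"ry": 0,"rz": 0,"tx": 0,"ty": 1.2,"tz": -9.7,"claw": 0.1},
    {"rx": 0,"ry": 0,"rz": 0,"tx": 0,"ty": 1.7,"tz": -9.6,"claw": 0.1},
    {"rx": 0,"ry": 0,"rz": 0,"tx": 0,"ty": 2.2,"tz": -9.5,"claw": 0.1},
    {"rx": 0,"ry": 0,"rz": 0,"tx": 0,"ty": 2.8,"tz": -9.4,"claw": 0.1},
    {"rx": 0,"ry": 0,"rz": 0,"tx": 0,"ty": 3.3,"tz": -9.2,"claw": 0.1},
    {"rx": 0,"ry": 0,"rz": 0,"tx": 0,"ty": 3.8,"tz": -9,"claw": 0.1},
    {"rx": 0,"ry": 0,"rz": 0,"tx": 0,"ty": 4.3,"tz": -8.8,"claw": 0.1},
    {"rx": 0,"ry": 0,"rz": 0,"tx": 0,"ty": 4.8,"tz": -8.5,"claw": 0.1},
    {"rx": 0,"ry": 0,"rz": 0,"tx": 0,"ty": 5.2,"tz": -8.3,"claw": 0.1},
    {"rx": 0,"ry": 0,"rz": 0,"tx": 0,"ty": 5.7,"tz": -7.9,"claw": 0.1},
    {"rx": 0,"ry": 0,"rz": 0,"tx": 0,"ty": 6.1,"tz": -7.6,"claw": 0.1},
    {"rx": 0,"ry": 0,"rz": 0,"tx": 0,"ty": 6.5,"tz": -7.3,"claw": 0.1},
    {"rx": 0,"ry": 0,"rz": 0,"tx": 0,"ty": 6.9,"tz": -6.9,"claw": 0.1},
    {"rx": 0,"ry": 0,"rz": 0,"tx": 0,"ty": 3.7,"tz": -3.2,"claw": 0.1}
  ]
}}

```text
clock: 20.58
tcp_pos: [554.3, -225.1, 288.2]
ee_rot: [[-0.206, 0.979, -0.001], [0.979, 0.206, -0.003], [-0.002, -0.001, -1.0]]
force: [-4.8, 0.7, 7.1]
finger_gap: 25.0
finger_force: 68.9
```

Emit:
{"fn": "drive_tool", "kwargs": {
  "targets": [
    {"rx": 0,"ry": 0,"rz": 0,"tx": 0,"ty": 2,"tz": -1.8,"claw": 0.1},
    {"rx": 0,"ry": 0,"rz": 0,"tx": 0,"ty": 2,"tz": -1.8,"claw": 0.1},
    {"rx": 0,"ry": 0,"rz": 0,"tx": 0,"ty": 1.5,"tz": -1.3,"claw": 0.1},
    {"rx": 0,"ry": 0,"rz": 0,"tx": 0,"ty": 0,"tz": 0,"claw": 0.1}
  ]
}}

```text
clock: 21.08
tcp_pos: [557.0, -224.5, 290.7]
ee_rot: [[-0.205, 0.979, -0.007], [0.979, 0.205, -0.003], [-0.001, -0.008, -1.0]]
force: [-8.2, -3.3, 0.9]
finger_gap: 24.8
finger_force: 68.9
```

Emit:
{"fn": "drive_tool", "kwargs": {
  "targets": [
    {"rx": 0,"ry": 0,"rz": 0,"tx": 0,"ty": 1.5,"tz": -1.3,"claw": 0.1},
    {"rx": 0,"ry": 0,"rz": 0,"tx": 0,"ty": 0,"tz": 0,"claw": 0.1}
  ]
}}

```text
clock: 21.32
tcp_pos: [557.2, -224.4, 291.0]
ee_rot: [[-0.205, 0.979, -0.011], [0.979, 0.205, -0.003], [-0.0, -0.011, -1.0]]
force: [-11.2, -4.1, -2.2]
finger_gap: 24.4
finger_force: 69.1
```

Emit:
{"fn": "drive_tool", "kwargs": {
  "targets": [
    {"rx": 0,"ry": 0,"rz": 0,"tx": 0,"ty": -1,"tz": 1,"claw": 0.1},
    {"rx": 0,"ry": 0,"rz": 0,"tx": 0,"ty": 0,"tz": 0,"claw": 1},
    {"rx": 0,"ry": 0,"rz": 0,"tx": 0,"ty": 0,"tz": 0,"claw": 1},
    {"rx": 0,"ry": 0,"rz": 0,"tx": 0,"ty": 0,"tz": 0,"claw": 1},
    {"rx": 0,"ry": 0,"rz": 0,"tx": 0,"ty": 0,"tz": 0,"claw": 1},
    {"rx": 0,"ry": 0,"rz": 0,"tx": 0,"ty": 0,"tz": -30,"claw": 1},
    {"rx": 0,"ry": 0,"rz": 0,"tx": 0,"ty": 0,"tz": -50,"claw": 1},
    {"rx": 0,"ry": 0,"rz": 0,"tx": 0,"ty": -40,"tz": -40,"claw": 1},
    {"rx": 0,"ry": 0,"rz": 0,"tx": 38,"ty": -45,"tz": 0,"claw": 1},
    {"rx": 0,"ry": 0,"rz": 0,"tx": 38,"ty": -45,"tz": 0,"claw": 1},
    {"rx": 0,"ry": 0,"rz": 0,"tx": 38,"ty": -40,"tz": 0,"claw": 1},
    {"rx": 0,"ry": 0,"rz": 10,"tx": 40,"ty": 0,"tz": 0,"claw": 1},
    {"rx": 0,"ry": 0,"rz": 10,"tx": 0,"ty": 0,"tz": 0,"claw": 1},
    {"rx": 0,"ry": 0,"rz": 10,"tx": 0,"ty": 0,"tz": 0,"claw": 1},
    {"rx": 0,"ry": 0,"rz": 10,"tx": 0,"ty": 0,"tz": 0,"claw": 1},
    {"rx": 0,"ry": 0,"rz": 10,"tx": 0,"ty": 0,"tz": 0,"claw": 1},
    {"rx": 0,"ry": 0,"rz": 10,"tx": 0,"ty": 0,"tz": 0,"claw": 1},
    {"rx": 0,"ry": 0,"rz": 10,"tx": 0,"ty": 0,"tz": 0,"claw": 1},
    {"rx": 0,"ry": 0,"rz": 10,"tx": 0,"ty": 0,"tz": 0,"claw": 1},
    {"rx": 0,"ry": 0,"rz": 10,"tx": 0,"ty": 0,"tz": 0,"claw": 1}
  ]
}}

```text
clock: 23.82
tcp_pos: [362.4, -107.7, 412.1]
ee_rot: [[0.98, 0.201, -0.0], [0.201, -0.98, -0.001], [-0.0, 0.001, -1.0]]
force: [-0.2, -0.2, 0.2]
finger_gap: 85.5
finger_force: 0.0
```

```bash
cat >> h.py <<'E'
def lean(deg,yaw=12.2):   # tool x forward, fingers leaning away by deg
    y=np.radians(yaw);u=np.array([np.cos(y),np.sin(y),0]);k=np.array([0,0,1.]);a=np.radians(deg)
    x=u*np.cos(a)+k*np.sin(a);z=u*np.sin(a)-k*np.cos(a);return np.c_[x,np.cross(z,x),z]
E
python3 - <<'E'
from workcell import *
from h import *
st=get_state();R=np.array(st["ee_rot"]);Rt=lean(30)
print(st["clock"],st["tcp_pos"],np.round(R,3).tolist(),np.round(st["joint_pos"],1),"rot",rv(R,Rt),rv(R,lean(0)))
P=np.array(st["tcp_pos"])
for x,z in((-130,70),(-95,40),(-48,6)):
    T=PR@np.array([x,0,z])+PO;print((x,z),T,Rt.T@(T-P));P=T
E
```

```text
23.825 [ 362.39147007 -107.65187791  412.05541107] [[0.98, 0.201, -0.0], [0.201, -0.98, -0.001], [-0.0, 0.001, -1.0]] [-2.770e+01 -3.700e+00 -1.110e+01  8.260e+01 -1.000e-01  1.407e+02] rot [ 0.21966408 30.01488223 -0.60392413] [ 0.05523546  0.01519245 -0.63290379]
(-130, 70) [494.93772184 -66.79630684 156.09885186] [ -8.30516624 -11.92257486 290.75818676]
(-95, 40) [522.30323152 -60.87967422 119.47751466] [5.93615070e+00 1.18554058e-14 4.57139160e+01]
(-48, 6) [560.32856058 -52.65830707  76.44864676] [ 1.21773662e+01 -2.84167636e-15  5.67160626e+01]
```

Run:
```python
from workcell import *
from h import *
st=get_state();Rt=lean(33);P=np.array(st["tcp_pos"])
E=PR@np.array([-42,0,10])+PO;Q=E-Rt[:,2]*110
print(rv(np.array(st["ee_rot"]),Rt),E,Q,inpress(Q),Rt.T@(Q-P))
```

```text
[ 0.23596622 33.01485055 -0.59941121] [566.87776741 -51.24231843  79.11376702] [508.32049397 -63.90284909 171.3675295 ] [-1.19781746e+02 -1.79652216e-14  8.77817459e+01] [ -3.71190216 -11.92257486 284.57685757]
```

Emit:
{"fn": "drive_tool", "kwargs": {
  "targets": [
    {"rx": 0,"ry": 0,"rz": -0.6,"tx": 0,"ty": -12,"tz": 0,"claw": 1},
    {"rx": 0,"ry": 10.5,"rz": 0,"tx": 0,"ty": 0,"tz": 0,"claw": 1},
    {"rx": 0,"ry": 10.5,"rz": 0,"tx": 0,"ty": 0,"tz": 0,"claw": 1},
    {"rx": 0,"ry": 10.5,"rz": 0,"tx": 0,"ty": 0,"tz": 0,"claw": 1},
    {"rx": 0,"ry": 1.5,"rz": 0,"tx": 0,"ty": 0,"tz": 0,"claw": 1},
    {"rx": 0,"ry": 0,"rz": 0,"tx": -1,"ty": 0,"tz": 57,"claw": 1},
    {"rx": 0,"ry": 0,"rz": 0,"tx": -1,"ty": 0,"tz": 57,"claw": 1},
    {"rx": 0,"ry": 0,"rz": 0,"tx": -1,"ty": 0,"tz": 57,"claw": 1},
    {"rx": 0,"ry": 0,"rz": 0,"tx": -1,"ty": 0,"tz": 57,"claw": 1},
    {"rx": 0,"ry": 0,"rz": 0,"tx": 0,"ty": 0,"tz": 56,"claw": 1},
    {"rx": 0,"ry": 0,"rz": 0,"tx": 0,"ty": 0,"tz": 0,"claw": 1},
    {"rx": 0,"ry": 0,"rz": 0,"tx": 0,"ty": 0,"tz": 0,"claw": 1}
  ]
}}

```text
clock: 25.32
tcp_pos: [508.1, -62.6, 171.7]
ee_rot: [[0.819, 0.219, 0.53], [0.184, -0.976, 0.118], [0.543, 0.001, -0.84]]
force: [-0.4, 0.3, 0.6]
finger_gap: 85.5
finger_force: 0.0
```

Run:
```python
from workcell import *
from h import *
st=get_state();print(st["clock"],inpress(st["tcp_pos"]),rv(np.array(st["ee_rot"]),lean(33)),go(st,(-42,0,10),False))
s=snapshot("wrist");np.savez("w7.npz",**s);im=s["image"];cv2.imwrite("pics/w7.png",im)
h=cv2.cvtColor(im,cv2.COLOR_BGR2HSV);m=cv2.inRange(h,(3,90,40),(18,255,255));m=cv2.morphologyEx(m,cv2.MORPH_OPEN,np.ones((3,3)))
for c in cv2.findContours(m,0,1)[0]:
    if cv2.contourArea(c)>100:print(cv2.contourArea(c),cv2.boundingRect(c))
print("pred near corners",[proj(s,PR@np.array([-58,y,30])+PO) for y in(-30,30)])
```

```text
25.325 [-119.79811177    1.35228989   88.06709234] [-0.21136079  0.11183328  0.39168731] [  0.    1.8 110.2]
3522.5 (245, 187, 83, 46)
pred near corners [array([330.22279927, 211.23071054]), array([244.3091096 , 210.46916754])]
```

Emit:
{"fn": "drive_tool", "kwargs": {
  "targets": [
    {"rx": 0,"ry": 0,"rz": 0.4,"tx": 0,"ty": 1,"tz": 40,"claw": 1},
    {"rx": 0,"ry": 0,"rz": 0,"tx": 0,"ty": 0.5,"tz": 30,"claw": 1},
    {"rx": 0,"ry": 0,"rz": 0,"tx": 0,"ty": 0,"tz": 20,"claw": 1},
    {"rx": 0,"ry": 0,"rz": 0,"tx": 0,"ty": 0,"tz": 10,"claw": 1},
    {"rx": 0,"ry": 0,"rz": 0,"tx": 0,"ty": 0,"tz": 10,"claw": 1},
    {"rx": 0,"ry": 0,"rz": 0,"tx": 0,"ty": 0,"tz": 0,"claw": 1}
  ],
  "squeeze": 30
}}

```text
clock: 26.12
tcp_pos: [566.5, -52.3, 79.6]
ee_rot: [[0.82, 0.211, 0.532], [0.175, -0.978, 0.117], [0.544, -0.003, -0.839]]
force: [0.4, 0.5, 0.0]
finger_gap: 85.5
finger_force: 0.0
```

Emit:
{"fn": "drive_tool", "kwargs": {
  "targets": [
    {"rx": 0,"ry": 0,"rz": 0,"tx": 0,"ty": 0,"tz": 0,"claw": 0.6},
    {"rx": 0,"ry": 0,"rz": 0,"tx": 0,"ty": 0,"tz": 0,"claw": 0.6},
    {"rx": 0,"ry": 0,"rz": 0,"tx": 0,"ty": 0,"tz": 0,"claw": 0.5},
    {"rx": 0,"ry": 0,"rz": 0,"tx": 0,"ty": 0,"tz": 0,"claw": 0.5}
  ]
}}

```text
clock: 26.62
tcp_pos: [566.1, -52.2, 79.7]
ee_rot: [[0.82, 0.21, 0.532], [0.175, -0.978, 0.117], [0.544, -0.003, -0.839]]
force: [-4.2, -1.0, 7.1]
finger_gap: 59.1
finger_force: 31.4
```

Emit:
{"fn": "drive_tool", "kwargs": {
  "targets": [
    {"rx": 0,"ry": 0,"rz": 0,"tx": -4,"ty": 0,"tz": -4,"claw": 0.5},
    {"rx": 0,"ry": 0,"rz": 0,"tx": -7,"ty": 0,"tz": -7,"claw": 0.5},
    {"rx": 0,"ry": 0,"rz": 0,"tx": -7,"ty": 0,"tz": -7,"claw": 0.5},
    {"rx": 0,"ry": 0,"rz": 0,"tx": -7,"ty": 0,"tz": -7,"claw": 0.5},
    {"rx": 0,"ry": 0,"rz": 0,"tx": -7,"ty": 0,"tz": -7,"claw": 0.5},
    {"rx": 0,"ry": 0,"rz": 0,"tx": -7,"ty": 0,"tz": -7,"claw": 0.5},
    {"rx": 0,"ry": 0,"rz": 0,"tx": -7,"ty": 0,"tz": -7,"claw": 0.5},
    {"rx": 0,"ry": 0,"rz": 0,"tx": -7,"ty": 0,"tz": -7,"claw": 0.5},
    {"rx": 0,"ry": 0,"rz": 0,"tx": -7,"ty": 0,"tz": -7,"claw": 0.5},
    {"rx": 0,"ry": 0,"rz": 0,"tx": -7,"ty": 0,"tz": -7,"claw": 0.5},
    {"rx": 0,"ry": 0,"rz": 0,"tx": -7,"ty": 0,"tz": -7,"claw": 0.5},
    {"rx": 0,"ry": 0,"rz": 0,"tx": -7,"ty": 0,"tz": -7,"claw": 0.5},
    {"rx": 0,"ry": 0,"rz": 0,"tx": -4,"ty": 0,"tz": -4,"claw": 0.5},
    {"rx": 0,"ry": 0,"rz": 0,"tx": 0,"ty": 0,"tz": 0,"claw": 0.5},
    {"rx": 0,"ry": 0,"rz": 0,"tx": 0,"ty": 0,"tz": 0,"claw": 0.5}
  ]
}}

```text
clock: 28.5
tcp_pos: [450.9, -77.0, 104.7]
ee_rot: [[0.82, 0.21, 0.532], [0.175, -0.978, 0.117], [0.545, -0.003, -0.839]]
force: [-5.4, 0.1, 17.6]
finger_gap: 59.2
finger_force: 35.1
```

Emit:
{"fn": "drive_tool", "kwargs": {
  "targets": [
    {"rx": 0,"ry": 0,"rz": 0,"tx": 0,"ty": 0,"tz": -1,"claw": 0.6},
    {"rx": 0,"ry": 0,"rz": 0,"tx": 0,"ty": 0,"tz": 0,"claw": 0.8},
    {"rx": 0,"ry": 0,"rz": 0,"tx": 0,"ty": 0,"tz": 0,"claw": 1},
    {"rx": 0,"ry": 0,"rz": 0,"tx": 0,"ty": 0,"tz": 0,"claw": 1},
    {"rx": 0,"ry": 0,"rz": 0,"tx": 0,"ty": 0,"tz": -50,"claw": 1},
    {"rx": 0,"ry": 0,"rz": 0,"tx": 0,"ty": 0,"tz": -60,"claw": 1},
    {"rx": 0,"ry": 0,"rz": 0,"tx": 0,"ty": 0,"tz": -60,"claw": 1},
    {"rx": 0,"ry": -10,"rz": 0,"tx": 0,"ty": 0,"tz": 0,"claw": 1},
    {"rx": 0,"ry": -10,"rz": 0,"tx": 0,"ty": 0,"tz": 0,"claw": 1},
    {"rx": 0,"ry": -10,"rz": 0,"tx": 0,"ty": 0,"tz": 0,"claw": 1},
    {"rx": 0,"ry": -10,"rz": 0,"tx": 0,"ty": 0,"tz": 0,"claw": 1},
    {"rx": 0,"ry": -5,"rz": 0,"tx": 0,"ty": 0,"tz": 0,"claw": 1},
    {"rx": 0,"ry": 0,"rz": 0,"tx": 0,"ty": 0,"tz": 0,"claw": 1},
    {"rx": 0,"ry": 0,"rz": 0,"tx": 0,"ty": 0,"tz": 0,"claw": 1}
  ]
}}

```text
clock: 30.25
tcp_pos: [359.8, -96.8, 247.3]
ee_rot: [[0.956, 0.21, -0.205], [0.207, -0.978, -0.04], [-0.209, -0.004, -0.978]]
force: [-0.4, 0.7, -0.3]
finger_gap: 85.2
finger_force: 0.0
```

Run:
```python
from workcell import *
from h import *
st=get_state();print(st["clock"],st["tcp_pos"],inpress(st["tcp_pos"]),"rot",rv(np.array(st["ee_rot"]),lean(-12)),np.round(st["joint_pos"],1))
s=snapshot("wrist");np.savez("w8.npz",**s);im=s["image"];cv2.imwrite("pics/w8.png",im)
h=cv2.cvtColor(im,cv2.COLOR_BGR2HSV);m=cv2.inRange(h,(3,90,90),(18,255,255));m=cv2.morphologyEx(m,cv2.MORPH_OPEN,np.ones((5,5)))
for c in cv2.findContours(m,0,1)[0]:
    if cv2.contourArea(c)>800:
        b=cv2.boxPoints(cv2.minAreaRect(c));print(cv2.contourArea(c),b.tolist())
        for p in b:
            o,d=ray(s,p);n=PR[:,2];print(inpress(o+d*((PO+n*30-o)@n)/(d@n)))
```

```text
30.25 [359.77198988 -96.75449763 247.25907417] [-284.37198479   -0.71774105  130.3840176 ] rot [-0.21333445  0.04649552 -0.0066661 ] [-21.2   7.9 -24.1  68.2  -6.4 147.2]
956.5 [[241.2157745361328, 242.8091278076172], [289.82574462890625, 158.8464813232422], [300.07470703125, 164.7801055908203], [251.4647216796875, 248.7427520751953]]
[-312.84681602   32.72244482   30.        ]
[-248.20504639   -4.1709837    30.        ]
[-252.45323377  -11.55912708   30.        ]
[-317.75679298   24.96351496   30.        ]
4370.0 [[240.0, 0.0], [329.0, 0.0], [329.0, 52.0], [240.0, 52.0]]
[-147.94563856   28.00447879   30.        ]
[-147.92847912  -28.14840441   30.        ]
[-178.0558516   -29.34955238   30.        ]
[-178.10128867   29.0382243    30.        ]
```

Run:
```python
from workcell import *
from h import *
st=get_state();Rt=lean(0);P=np.array(st["tcp_pos"])
E=PR@np.array([-125,0,5])+PO;Q=E+[0,0,120]
print(rv(np.array(st["ee_rot"]),Rt),E,Q,Rt.T@(Q-P))
```

```text
[-0.1912023  12.01523659 -0.06241612] [486.50895447 -68.61867085  91.47969936] [486.50895447 -68.61867085 211.47969936] [129.96409725  -0.81451101  36.06666759]
```

Emit:
{"fn": "drive_tool", "kwargs": {
  "targets": [
    {"rx": -0.2,"ry": 6,"rz": 0,"tx": 0,"ty": -0.8,"tz": 0,"claw": 1},
    {"rx": 0,"ry": 6,"rz": 0,"tx": 0,"ty": 0,"tz": 0,"claw": 1},
    {"rx": 0,"ry": 0,"rz": 0,"tx": 43,"ty": 0,"tz": 12,"claw": 1},
    {"rx": 0,"ry": 0,"rz": 0,"tx": 43,"ty": 0,"tz": 12,"claw": 1},
    {"rx": 0,"ry": 0,"rz": 0,"tx": 44,"ty": 0,"tz": 12,"claw": 1},
    {"rx": 0,"ry": 0,"rz": 0,"tx": 0,"ty": 0,"tz": 50,"claw": 1},
    {"rx": 0,"ry": 0,"rz": 0,"tx": 0,"ty": 0,"tz": 20,"claw": 1},
    {"rx": 0,"ry": 0,"rz": 0,"tx": 0,"ty": 0,"tz": 0,"claw": 1},
    {"rx": 0,"ry": 0,"rz": 0,"tx": 0,"ty": 0,"tz": 0,"claw": 1}
  ]
}}

```text
clock: 31.42
tcp_pos: [487.6, -69.3, 143.0]
ee_rot: [[0.978, 0.21, 0.002], [0.21, -0.978, -0.001], [0.001, 0.001, -1.0]]
force: [0.4, 0.8, 0.7]
finger_gap: 85.3
finger_force: 0.0
```

Run:
```python
from workcell import *
from h import *
st=get_state();print(st["clock"],st["tcp_pos"],inpress(st["tcp_pos"]),np.round(st["force"],1),"rot",rv(np.array(st["ee_rot"]),lean(0)),"go",go(st,(-125,0,5),False))
```

```text
31.425 [487.63861594 -69.30543797 142.96648565] [-134.76664348   -0.90998258   55.56106757] [0.4 0.8 0.7] rot [ 0.08108341 -0.07137496 -0.06247119] go [-1.  -1.  51.5]
```

Emit:
{"fn": "drive_tool", "kwargs": {
  "targets": [
    {"rx": 0,"ry": 0,"rz": 0,"tx": -1,"ty": -1,"tz": 30,"claw": 1},
    {"rx": 0,"ry": 0,"rz": 0,"tx": 0,"ty": 0,"tz": 15,"claw": 1},
    {"rx": 0,"ry": 0,"rz": 0,"tx": 0,"ty": 0,"tz": 6.5,"claw": 1},
    {"rx": 0,"ry": 0,"rz": 0,"tx": 0,"ty": 0,"tz": 0,"claw": 1},
    {"rx": 0,"ry": 0,"rz": 0,"tx": 0,"ty": 0,"tz": 0,"claw": 0.6},
    {"rx": 0,"ry": 0,"rz": 0,"tx": 0,"ty": 0,"tz": 0,"claw": 0.5},
    {"rx": 0,"ry": 0,"rz": 0,"tx": 0,"ty": 0,"tz": 0,"claw": 0.5},
    {"rx": 0,"ry": 0,"rz": 0,"tx": 0,"ty": 0,"tz": 0,"claw": 0.5}
  ],
  "squeeze": 50
}}

```text
clock: 32.42
tcp_pos: [486.9, -68.2, 90.9]
ee_rot: [[0.977, 0.211, 0.001], [0.211, -0.977, -0.001], [0.001, 0.001, -1.0]]
force: [-1.1, -0.4, 6.9]
finger_gap: 58.9
finger_force: 55.6
```

Emit:
{"fn": "drive_tool", "kwargs": {
  "targets": [
    {"rx": 0,"ry": 0,"rz": 0,"tx": 0,"ty": 0,"tz": -6,"claw": 0.5},
    {"rx": 0,"ry": 0,"rz": 0,"tx": 0,"ty": 0,"tz": -15,"claw": 0.5},
    {"rx": 0,"ry": 0,"rz": 0,"tx": -5,"ty": 0,"tz": -25,"claw": 0.5},
    {"rx": 0,"ry": 0,"rz": 0,"tx": -10,"ty": 0,"tz": -30,"claw": 0.5},
    {"rx": 0,"ry": 0,"rz": 0,"tx": -10,"ty": 0,"tz": -30,"claw": 0.5},
    {"rx": 0,"ry": 0,"rz": 0,"tx": -5,"ty": 0,"tz": -25,"claw": 0.5},
    {"rx": 0,"ry": 4,"rz": 0,"tx": 0,"ty": 0,"tz": 0,"claw": 0.5},
    {"rx": 0,"ry": 4,"rz": 0,"tx": 0,"ty": 0,"tz": 0,"claw": 0.5},
    {"rx": 0,"ry": 4,"rz": 0,"tx": 0,"ty": 0,"tz": 0,"claw": 0.5},
    {"rx": 0,"ry": 0,"rz": 0,"tx": 0,"ty": 0,"tz": 0,"claw": 0.5}
  ]
}}

```text
clock: 33.67
tcp_pos: [455.5, -74.3, 221.6]
ee_rot: [[0.957, 0.21, 0.202], [0.206, -0.978, 0.043], [0.207, 0.001, -0.978]]
force: [-0.4, -1.2, -1.4]
finger_gap: 59.0
finger_force: 54.9
```

Run:
```python
from workcell import *
from h import *
st=get_state();R=np.array(st["ee_rot"]);P=np.array(st["tcp_pos"]);Rt=lean(12,18.6)
rw=cv2.Rodrigues(Rt@R.T)[0].ravel()
print(st["clock"],P,np.round(st["force"],1),st["finger_gap"],st["finger_force"],"rot",rv(R,Rt),rv(R,lean(12)))
u=np.array([.948,.319,0]);T=np.array([447.5,298.6,100.])-5*u
print("shift",Rt.T@(T-P),"down 1mm",Rt.T@[0,0,-1],Rt.T@np.array([0,0,-1])*55)
s=snapshot("scene");np.savez("s2.npz",**s);cv2.imwrite("pics/s2.png",s["image"])
```

```text
33.675 [455.53263771 -74.25616287 221.57418239] [-0.4 -1.2 -1.4] 59.045473523251026 54.857792258262634 rot [ 1.37283182  0.07577551 -6.33267672] [ 0.04627891  0.0741556  -0.07166551]
shift [  78.71184198 -355.94355373  141.02094044] down 1mm [-0.20791169  0.          0.9781476 ] [-11.43514299   0.          53.79811804]
```

Emit:
{"fn": "drive_tool", "kwargs": {
  "targets": [
    {"rx": 0.7,"ry": 0,"rz": -3.2,"tx": 0,"ty": 0,"tz": 0,"claw": 0.5},
    {"rx": 0.7,"ry": 0,"rz": -3.1,"tx": 0,"ty": 0,"tz": 0,"claw": 0.5},
    {"rx": 0,"ry": 0,"rz": 0,"tx": 7,"ty": -25,"tz": 1.6,"claw": 0.5},
    {"rx": 0,"ry": 0,"rz": 0,"tx": 13,"ty": -44,"tz": 2.7,"claw": 0.5},
    {"rx": 0,"ry": 0,"rz": 0,"tx": 13,"ty": -44,"tz": 2.7,"claw": 0.5},
    {"rx": 0,"ry": 0,"rz": 0,"tx": 13,"ty": -44,"tz": 2.7,"claw": 0.5},
    {"rx": 0,"ry": 0,"rz": 0,"tx": 13,"ty": -44,"tz": 2.7,"claw": 0.5},
    {"rx": 0,"ry": 0,"rz": 0,"tx": 13,"ty": -44,"tz": 2.7,"claw": 0.5},
    {"rx": 0,"ry": 0,"rz": 0,"tx": 13,"ty": -44,"tz": 2.7,"claw": 0.5},
    {"rx": 0,"ry": 0,"rz": 0,"tx": 12,"ty": -42,"tz": 2.7,"claw": 0.5},
    {"rx": 0,"ry": 0,"rz": 0,"tx": 7,"ty": -25,"tz": 1.6,"claw": 0.5},
    {"rx": 0,"ry": 0,"rz": 0,"tx": 0,"ty": 0,"tz": 0,"claw": 0.5},
    {"rx": 0,"ry": 0,"rz": 0,"tx": -8,"ty": 0,"tz": 38,"claw": 0.5},
    {"rx": 0,"ry": 0,"rz": 0,"tx": -8,"ty": 0,"tz": 38,"claw": 0.5},
    {"rx": 0,"ry": 0,"rz": 0,"tx": 0,"ty": 0,"tz": 0,"claw": 0.5},
    {"rx": 0,"ry": 0,"rz": 0,"tx": 0,"ty": 0,"tz": 0,"claw": 0.5}
  ]
}}

```text
clock: 35.72
tcp_pos: [456.4, 263.5, 145.2]
ee_rot: [[0.911, 0.368, 0.186], [0.356, -0.93, 0.094], [0.208, -0.02, -0.978]]
force: [0.2, -0.6, -1.5]
finger_gap: 58.9
finger_force: 54.8
```

Run:
```python
from workcell import *
from h import *
st=get_state();R=np.array(st["ee_rot"]);P=np.array(st["tcp_pos"]);Rt=lean(12,18.6)
print(st["clock"],P,np.round(st["force"],1),"rot",rv(R,Rt),np.round(st["joint_pos"],1))
T=np.array([443,297,50.]);print(Rt.T@(T-P))
s=snapshot("scene");np.savez("s3.npz",**s);t=snapshot("top")
a=cv2.resize(s["image"][200:400,90:330],None,fx=1.66,fy=1.66);b=cv2.resize(t["image"][180:320,110:278],(400,332))
cv2.imwrite("pics/place.png",np.hstack([a[:332],b]))
```

```text
35.725 [456.44093002 263.50495276 145.1571982 ] [ 0.2 -0.6 -1.5] rot [-1.72336902  0.01956765  2.68824611] [ 21.3  12.7 -34.9  30.4   1.2 179.9]
[-21.79471178 -36.03265742  92.65045762]
```

View pics/place.png

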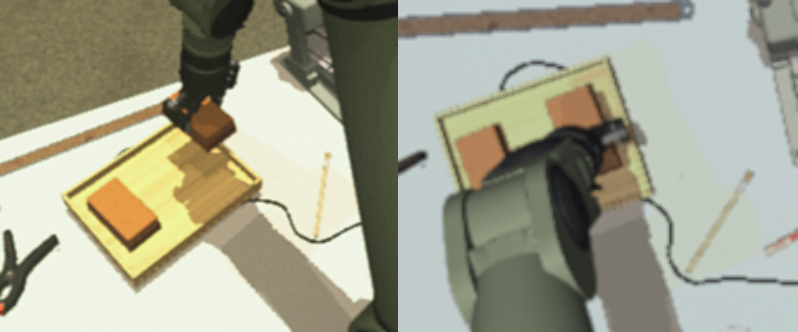

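The wrist is at the last joint's limit, with the block over the tray's near corner and the finished block clear on the +y side. I'll place it turned about 40°, which still fits the free half.

Run:
```python
from workcell import *
from h import *
st=get_state();R=np.array(st["ee_rot"]);P=np.array(st["tcp_pos"]);Rt=lean(12,40)
u=np.array([.766,.643,0]);T=np.array([447.5,298.6,60.])-5*u
S=np.array([T[0],T[1],P[2]])
print("rot",rv(R,Rt),"horiz",Rt.T@(S-P),"down",Rt.T@(T-S))
```

```text
rot [  2.74556225  -0.30983886 -18.19999621] horiz [  9.64768952 -32.55532004   2.05067971] down [-1.78602566e+01  1.19214485e-15  8.40259008e+01]
```

Emit:
{"fn": "drive_tool", "kwargs": {
  "targets": [
    {"rx": 1.4,"ry": -0.2,"rz": -9.1,"tx": 0,"ty": 0,"tz": 0,"claw": 0.5},
    {"rx": 1.4,"ry": -0.2,"rz": -9.1,"tx": 0,"ty": 0,"tz": 0,"claw": 0.5},
    {"rx": 0,"ry": 0,"rz": 0,"tx": 5,"ty": -16,"tz": 1,"claw": 0.5},
    {"rx": 0,"ry": 0,"rz": 0,"tx": 4.6,"ty": -16.5,"tz": 1,"claw": 0.5},
    {"rx": 0,"ry": 0,"rz": 0,"tx": -6,"ty": 0,"tz": 28,"claw": 0.5},
    {"rx": 0,"ry": 0,"rz": 0,"tx": -6,"ty": 0,"tz": 28,"claw": 0.5},
    {"rx": 0,"ry": 0,"rz": 0,"tx": -4,"ty": 0,"tz": 19,"claw": 0.5},
    {"rx": 0,"ry": 0,"rz": 0,"tx": 0,"ty": 0,"tz": 0,"claw": 0.5},
    {"rx": 0,"ry": 0,"rz": 0,"tx": 0,"ty": 0,"tz": 0,"claw": 0.5}
  ]
}}

```text
clock: 36.95
tcp_pos: [441.9, 296.0, 68.2]
ee_rot: [[0.749, 0.644, 0.155], [0.63, -0.765, 0.133], [0.205, -0.002, -0.979]]
force: [0.3, 0.1, -0.5]
finger_gap: 59.0
finger_force: 54.8
```

Run:
```python
from workcell import *
from h import *
st=get_state();R=np.array(st["ee_rot"]);P=np.array(st["tcp_pos"]);Rt=lean(12,40)
print(st["clock"],P,np.round(st["force"],1),"rot",rv(R,Rt),np.round(st["joint_pos"],1))
```

```text
36.95 [441.87991273 295.99328563  68.15603875] [ 0.3  0.1 -0.5] rot [-0.13834555  0.18847774  0.0647759 ] [ 23.9  20.  -38.9  19.8   3.4 164.2]
```

Emit:
{"fn": "drive_tool", "kwargs": {
  "targets": [
    {"rx": 0,"ry": 0,"rz": 0,"tx": -2.1,"ty": 0,"tz": 10,"claw": 0.5},
    {"rx": 0,"ry": 0,"rz": 0,"tx": -1.7,"ty": 0,"tz": 8,"claw": 0.5},
    {"rx": 0,"ry": 0,"rz": 0,"tx": -1,"ty": 0,"tz": 5,"claw": 0.5},
    {"rx": 0,"ry": 0,"rz": 0,"tx": -0.4,"ty": 0,"tz": 2,"claw": 0.5},
    {"rx": 0,"ry": 0,"rz": 0,"tx": 0,"ty": 0,"tz": 0,"claw": 0.5}
  ]
}}

```text
clock: 37.58
tcp_pos: [441.5, 295.0, 41.6]
ee_rot: [[0.75, 0.643, 0.154], [0.63, -0.765, 0.133], [0.203, -0.003, -0.979]]
force: [-0.1, -0.3, -1.4]
finger_gap: 58.7
finger_force: 54.8
```

Emit:
{"fn": "drive_tool", "kwargs": {
  "targets": [
    {"rx": 0,"ry": 0,"rz": 0,"tx": -0.4,"ty": 0,"tz": 2,"claw": 0.5},
    {"rx": 0,"ry": 0,"rz": 0,"tx": -0.4,"ty": 0,"tz": 2,"claw": 0.5},
    {"rx": 0,"ry": 0,"rz": 0,"tx": 0,"ty": 0,"tz": 0,"claw": 0.5}
  ]
}}

```text
clock: 37.95
tcp_pos: [441.4, 295.1, 37.5]
ee_rot: [[0.75, 0.644, 0.154], [0.63, -0.765, 0.133], [0.203, -0.002, -0.979]]
force: [0.1, -0.2, -1.7]
finger_gap: 59.0
finger_force: 54.8
```

Emit:
{"fn": "drive_tool", "kwargs": {
  "targets": [
    {"rx": 0,"ry": 0,"rz": 0,"tx": -0.4,"ty": 0,"tz": 2,"claw": 0.5},
    {"rx": 0,"ry": 0,"rz": 0,"tx": 0,"ty": 0,"tz": 0,"claw": 0.5}
  ]
}}

```text
clock: 38.2
tcp_pos: [441.7, 295.2, 36.3]
ee_rot: [[0.749, 0.644, 0.155], [0.63, -0.765, 0.133], [0.204, -0.002, -0.979]]
force: [-3.1, -0.1, 8.4]
finger_gap: 59.2
finger_force: 55.8
```

Contact is gentle at the tray floor. Release and retreat.

Emit:
{"fn": "drive_tool", "kwargs": {
  "targets": [
    {"rx": 0,"ry": 0,"rz": 0,"tx": 0,"ty": 0,"tz": 0,"claw": 0.65},
    {"rx": 0,"ry": 0,"rz": 0,"tx": 0,"ty": 0,"tz": 0,"claw": 0.75},
    {"rx": 0,"ry": 0,"rz": 0,"tx": 0,"ty": 0,"tz": 0,"claw": 1},
    {"rx": 0,"ry": 0,"rz": 0,"tx": 0,"ty": 0,"tz": 0,"claw": 1},
    {"rx": 0,"ry": 0,"rz": 0,"tx": 0,"ty": 0,"tz": -10,"claw": 1},
    {"rx": 0,"ry": 0,"rz": 0,"tx": 0,"ty": 0,"tz": -30,"claw": 1},
    {"rx": 0,"ry": 0,"rz": 0,"tx": 0,"ty": 0,"tz": -50,"claw": 1},
    {"rx": 0,"ry": 0,"rz": 0,"tx": 0,"ty": 0,"tz": -50,"claw": 1},
    {"rx": 0,"ry": 0,"rz": 0,"tx": -40,"ty": 0,"tz": -40,"claw": 1},
    {"rx": 0,"ry": 0,"rz": 0,"tx": -40,"ty": 0,"tz": -40,"claw": 1},
    {"rx": 0,"ry": 0,"rz": 0,"tx": 0,"ty": 0,"tz": 0,"claw": 1},
    {"rx": 0,"ry": 0,"rz": 0,"tx": 0,"ty": 0,"tz": 0,"claw": 1}
  ]
}}

```text
clock: 39.7
tcp_pos: [348.3, 215.7, 235.3]
ee_rot: [[0.749, 0.643, 0.156], [0.629, -0.765, 0.133], [0.206, -0.002, -0.979]]
force: [0.1, 0.3, 0.2]
finger_gap: 85.3
finger_force: 0.0
```

Run:
```python
from workcell import *
from h import *
st=get_state();print(st["clock"],st["tcp_pos"],np.round(st["force"],1),st["finger_gap"])
for n in("wrist","scene"):
    s=snapshot(n);cv2.imwrite(f"pics/f_{n}.png",s["image"])
    h=cv2.cvtColor(s["image"],cv2.COLOR_BGR2HSV);m=cv2.inRange(h,(3,110,60),(16,255,255));m=cv2.morphologyEx(m,cv2.MORPH_OPEN,np.ones((3,3)))
    for c in cv2.findContours(m,0,1)[0]:
        if 400<cv2.contourArea(c)<40000:
            (cx,cy),wh,a=cv2.minAreaRect(c);X=onz(s,(cx,cy),58)[:2]-[431.5,346];print(n,round(cx),round(cy),np.round(wh),round(a),"tray xy",X@[.947,.32],X@[-.32,.947])
```

```text
39.7 [348.25727046 215.71290354 235.34157015] [0.1 0.3 0.2] 85.27678005756783
wrist 282 92 [125.  62.] 90 tray xy -4.949444026256965 -48.94111332864328
wrist 155 42 [ 65. 108.] 17 tray xy -5.799746967178732 79.21648970085447
scene 507 330 [42. 14.] 32 tray xy -644.0805116559528 -567.4224840025352
scene 164 328 [42. 25.] 45 tray xy -7.9653138068290215 83.76861077597192
scene 517 317 [41. 14.] 33 tray xy -644.3631604838102 -628.6870624552352
scene 204 302 [43. 23.] 21 tray xy -14.195360877202548 -42.494808262058996
scene 123 56 [132. 138.] 82 tray xy 1594.332591402257 -713.7132808899819
```

```bash
python3 -c "
from workcell import *
print(sign_off())"
```

```text
the job is handed in; nothing more can be done
None
```

I pressed the block at the end stop, eased the lever back up to rest, and set the block down in the free half of the tray, about 49 mm to the -y side of its middle. I handed the job in at about 40 s; no verdict came back, and I judged the block's flatness by contact force rather than measuring it.

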